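Scoop the trackballs into the case

ROBOT

A 6-joint arm with a two-finger parallel gripper is mounted at the origin on the work surface. World frame = base frame: x ahead of the robot, y to its left, z up, the work surface at z = 0. Lengths are in m, angles in rad, forces in N, time in s.
With the tool pointing down it reaches from about 0.35 to 0.875 m from the base axis. Payload 15.5 kg.
Tool frame: the origin (TCP) lies on the centre line of the jaws, within the pads' length; the fingertips stand r.tip_reach ahead of it and the grasp point (between the pads) lies 11 mm behind it (r.tip_reach is the distance from the TCP to the fingertips, in m); z points along the fingers, y is the line along which they close (so a half turn about z gives the same grasp; the last joint's range is limited). The gripper opens to 85 mm and grips with 20 to 120 N. Pads are 22 mm wide; open, the fingers measure 114 mm over their backs; the gripper's body (76 mm by 85 mm) begins 54 mm behind the grasp point. The pads swing forward as they close: fully open they stand 13 mm farther back than shut.
Start: joints at [-1.365, 0.494, 1.345, -0, 1.302, -0.096], TCP at [0.186, -0.597, 0.239] pointing down, gripper open.
Joint ranges: [-2.91, 2.91], [-0.82, 2.16], [0.22, 2.67], [-1.22, 4.37], [0.12, 2.79], [-3.08, 3.08]. Speed limits (rad/s): [1.89, 1.89, 2.57, 3.01, 3.01, 3.01].

INTERFACE

Orientations are given as a 3x3 rotation matrix whose columns are the frame's x, y, z axes.
In Python, from rig import r gives the robot as it stands. The module is installed in compiled form; this text tells all that it offers.
- The arm moves only by the tool jog_arm, never from a script. Its argument "motion" is a list of rows, each a list of 3 entries, a list of its own where there are three numbers: the closure in counts, from 0 (fully open) to 255 (shut), then the shift along the world's x, y, z in mm, then the turn, a rotation vector about the world's x, y, z in degrees. A call has 1 to 8 rows; each row shifts and turns the commanded pose from where the row before left it; what a row does not reach is not made up. A row lasts 1/10 s, in which the tool goes at most 50 mm and 8.59 degrees, less where a joint would pass 70% of its speed; a pose out of reach is approached as far as the arm can. A call is refused whole if a number of a shift passes 50 or a number of a turn 8.59, either way. A call with a gripper value outside its range is refused whole. The fingers move at their own pace and stop on an object; "newtons" is the grip in N (left out, the last holds). Time passes only in rows, so rows that do not move let the fingers close. It gives the time, the measured TCP pose, the force, the opening and the grip force at its end, in the units of the state.
- r.observe(): the state, without advancing time (a new reading comes with each control period).
- r.snapshot(name): name is "scene" or "side" or "wrist"; returns the picture (480x640x3 uint8, red, green, blue); there is no depth.
- r.camera_params(name): a dict with "camera_matrix" (3x3 intrinsics, pixels), "rvec" (rotation vector, rad) and "tvec" (3), from world to camera coordinates, as OpenCV has them. Camera axes: x right, y down, z forward; pixel columns grow to the right and rows downward; lengths in m; the calibration is good to about 2 mm. A picture is of the moment at which its call begins: read the wrist's pose just before it. camera_params takes no time and is no camera call; for the wrist camera it gives the pose at the moment of the call.
- r.hand_in(): hands the job in; it is judged then, once.
The state is a dict: "t": time; "joint_positions": joint angles; "dq": joint speeds; "effort": joint torques, N m; "ee_pos": TCP position; "eef_rot": TCP orientation; "force": force on the tool from outside, world axes, zero at the start; "torque": the same for the moment, N m; "gripper_width": finger opening in m; "grip_force": force on a finger pad.
Only numpy, scipy, OpenCV 4.12 (cv2) and the standard library are available. Lean on these libraries where they do the work, as an engineer would, in place of code of your own. Each camera call takes 0.05 s, during which the arm holds its last target. There are 200 camera calls.

TASK

Raise the case's grey lid by its yellow handle until the folding stay locks it open, then use the scoop to bring every red trackball out of the tilted jar and tip them into the case; the fingers must never touch the polished balls. When all the balls are in, break the stay by its red tab so that the lid comes down fully shut. Leave the scoop standing on its blade on the green mat, and everything else on the bench where it is.

Things in the scene. Friction and masses are not known exactly. Their poses are not given: they have to be found in the camera images.
- jar: Fixed clear jar lying tilted on a grey stand, mouth (blue rim) facing -x and upward; 195 mm high over all. Frame upright, z up, origin on the bench under it, x level, away from the mouth. The flat inner floor slopes down at 30 degrees towards +x; it is 68 mm wide between upright side walls. Inside height square to the floor: 110 mm.
- jar_corner (a point): Middle of the line where the jar's inner floor meets its base wall (square to the floor), the lowest place inside, at x = +60, z = 30 mm in the jar's frame. The balls lie here. Axes as jar.
- jar_mouth (a point): Middle of the inner floor's upper end, 120 mm up the slope from jar_corner, at x = -44, z = 90 mm in the jar's frame. A 5 mm thick rim stands here, narrower than the jar: its opening is 64 mm wide and reaches from 8 mm to 98 mm off the floor, measured square to the floor. Axes as jar.
- case: Fixed black open-topped case under a hinged grey lid, 160 (x) x 180 (y) x 85 mm high, walls and floor 5 mm. Origin under its centre, z up; the lid's hinge is along its +x rim, the lid's handle on the -x side, the folding stay on its -y side.
- lid (a joint): Angle of the grey lid (8 mm thick, 0.6 kg) in rad: 0 shut, grows as the handle side rises. The stay is straight at 1.20 and holds the lid at about 1.19. The hinge is damped: without the stay the lid sinks shut by itself in about 4 s.
- lid_hinge (a point): Point on the lid's hinge axis (along the case's y), at the case's +x rim, 85.5 mm above the bench, midway across. Its frame turns with the lid.
- lid_handle (a point): Middle of the lid's yellow round bar handle, 12 mm thick, 90 mm long along y, 50 mm beyond the lid's front edge, 214 mm from the hinge axis and, with the lid shut, 4 mm above it. Can be pinched from above at every lid angle; the bar may turn between the fingers.
- stay (a joint): Knee angle of the folding stay (two thin steel links of 77 mm beside the case's -y wall), rad: 0 folded, lid shut; 2.90 straight; 3.10 at its stop past straight, where it locks the lid open. A weak spring takes it to the stop once the lid is raised all the way. Pushing the knee by its tab towards the case's +x (and down), 1 to 3 N, some 25 mm, breaks it.
- stay_tab (a point): Point on the round red tab of the stay's knee: 14 mm thick, sticking out along the case's -y from 98 to 163 mm from the case's middle; this point is at 145 mm. With the stay locked it is about 140 mm above the bench, 12 mm to the -x side of the case's middle.
- mat: Fixed green mat, 240 (x) x 130 (y) x 3 mm, the scoop's resting place; origin under its centre.
- scoop_grip (a point): Point on the axis of the loose scoop's straight orange handle, 125 mm up it (16 mm wide across y, 14 mm thick, 155 mm long, rising backward from the back wall at 45 degrees to the blade). Axes: x towards the lip, z up when the blade lies flat. The scoop weighs 0.15 kg and stands by itself on its flat blade.
- scoop: The same scoop; origin at its heel: rear edge of the blade's underside, midway, 91.4 mm in x from scoop_grip and 104.4 mm below it. From here the aluminium blade reaches 62 mm along x to the lip; 54 mm wide, 2 mm thick, back wall 30 mm high; a 4 mm rail along each side rises from the blade near the lip to 18 mm at the back.
- ball0_center (a point): Centre of a polished red trackball, 25 mm across, 20 g, slippery, in the jar at the start; there are 4 or 5 of them, absent ones read None.
- ball1_center (a point): Centre of a polished red trackball, 25 mm across, 20 g, slippery, in the jar at the start; there are 4 or 5 of them, absent ones read None.
- ball2_center (a point): Centre of a polished red trackball, 25 mm across, 20 g, slippery, in the jar at the start; there are 4 or 5 of them, absent ones read None.
- ball3_center (a point): Centre of a polished red trackball, 25 mm across, 20 g, slippery, in the jar at the start; there are 4 or 5 of them, absent ones read None.
- ball4_center (a point): Centre of a polished red trackball, 25 mm across, 20 g, slippery, in the jar at the start; there are 4 or 5 of them, absent ones read None.
- pump_bottle: Bystander, loose: white plastic bottle, 64 mm across, 150 mm tall. Origin under its middle.
- blue_bin: Bystander, loose: small open blue stacking bin, 120 x 100 x 60 mm. Origin under its middle.
- tape_roll: Bystander, loose: green tape roll lying flat, 70 mm across, 24 mm high. Origin under its middle.
- driver: Bystander, loose: screwdriver lying flat. Origin under its middle.
- flux_jar: Bystander, loose: small closed jar, 52 mm across, 60 mm tall. Origin under its middle.
- mug: Bystander, loose: blue mug, 76 mm across, 90 mm tall. Origin under its middle.
There are look-alikes about, which are no part of the job. What is shaped like the scoop but pink or turquoise is not meant.

How it is judged:
On the way, in this order (a step that is already met when the one before it is completed fails the run):
1. the lid is up and its stay is locked (value of joint stay above 2.977 rad and value of joint lid above 1.1 rad), for 0.3 s.
2. every trackball is in the case while the lid is locked open (x of ball0_center in the frame of case between -0.08 and 0.08 m and y of ball0_center in the frame of case between -0.09 and 0.09 m and z of ball0_center in the frame of case between 0 and 0.085 m and x of ball1_center in the frame of case between -0.08 and 0.08 m and y of ball1_center in the frame of case between -0.09 and 0.09 m and z of ball1_center in the frame of case between 0 and 0.085 m and x of ball2_center in the frame of case between -0.08 and 0.08 m and y of ball2_center in the frame of case between -0.09 and 0.09 m and z of ball2_center in the frame of case between 0 and 0.085 m and x of ball3_center in the frame of case between -0.08 and 0.08 m and y of ball3_center in the frame of case between -0.09 and 0.09 m and z of ball3_center in the frame of case between 0 and 0.085 m and x of ball4_center in the frame of case between -0.08 and 0.08 m and y of ball4_center in the frame of case between -0.09 and 0.09 m and z of ball4_center in the frame of case between 0 and 0.085 m and value of joint stay above 2.977 rad), for 0.3 s.
3. the stay is broken and the lid has come down shut on them (value of joint lid below 0.04 rad and value of joint stay below 0.3 rad and x of ball0_center in the frame of case between -0.08 and 0.08 m and y of ball0_center in the frame of case between -0.09 and 0.09 m and z of ball0_center in the frame of case between 0 and 0.085 m and x of ball1_center in the frame of case between -0.08 and 0.08 m and y of ball1_center in the frame of case between -0.09 and 0.09 m and z of ball1_center in the frame of case between 0 and 0.085 m and x of ball2_center in the frame of case between -0.08 and 0.08 m and y of ball2_center in the frame of case between -0.09 and 0.09 m and z of ball2_center in the frame of case between 0 and 0.085 m and x of ball3_center in the frame of case between -0.08 and 0.08 m and y of ball3_center in the frame of case between -0.09 and 0.09 m and z of ball3_center in the frame of case between 0 and 0.085 m and x of ball4_center in the frame of case between -0.08 and 0.08 m and y of ball4_center in the frame of case between -0.09 and 0.09 m and z of ball4_center in the frame of case between 0 and 0.085 m), for 0.3 s.
At the end, for the whole second after the job is handed in: All trackballs present are inside the case, the lid is shut (within 0.04 rad), and the scoop stands level on its blade on the mat (within 0.1 rad; its heel over the mat) (x of ball0_center in the frame of case between -0.08 and 0.08 m and y of ball0_center in the frame of case between -0.09 and 0.09 m and z of ball0_center in the frame of case between 0 and 0.085 m and x of ball1_center in the frame of case between -0.08 and 0.08 m and y of ball1_center in the frame of case between -0.09 and 0.09 m and z of ball1_center in the frame of case between 0 and 0.085 m and x of ball2_center in the frame of case between -0.08 and 0.08 m and y of ball2_center in the frame of case between -0.09 and 0.09 m and z of ball2_center in the frame of case between 0 and 0.085 m and x of ball3_center in the frame of case between -0.08 and 0.08 m and y of ball3_center in the frame of case between -0.09 and 0.09 m and z of ball3_center in the frame of case between 0 and 0.085 m and x of ball4_center in the frame of case between -0.08 and 0.08 m and y of ball4_center in the frame of case between -0.09 and 0.09 m and z of ball4_center in the frame of case between 0 and 0.085 m and value of joint lid below 0.04 rad and x of scoop in the frame of mat between -0.14 and 0.09 m and y of scoop in the frame of mat between -0.065 and 0.065 m and z of scoop in the frame of mat between 0.0015 and 0.008 m and angle between scoop_grip's own z axis and vertical below 0.1 rad); the robot touches nothing.
It fails at once if the fingers touch a trackball (contact force between the fingers and ball0 above 0.3 N or contact force between the fingers and ball1 above 0.3 N or contact force between the fingers and ball2 above 0.3 N or contact force between the fingers and ball3 above 0.3 N or contact force between the fingers and ball4 above 0.3 N).
It fails at once if a bystander is pushed more than 30 mm from its place (distance of any of pump_bottle, blue_bin, tape_roll, driver, flux_jar, mug from where it was at the start of the episode above 0.03 m).
Of ball3, ball4 only 1 to 2 are there at a start; the rules pass over those that are not, and their reading is None.
At some moment in a run one of scoop may be knocked a few centimetres aside while the robot is not near it.
It also fails if it takes over 210 s, if anything falls off the work surface, if the arm or the gripper's body presses on something with over 40 N, if the wrist force passes 120 N, or if a joint passes its speed limit or range.

## Working session

There is one attempt and no reset: what is moved stays moved. The work goes in short steps, Python scripts to look and compute and a tool call to move; the robot and the scene stay as the last step left them, time stands still between calls to the robot, and variables do not carry over. Pictures are saved under pics/ and viewed, at most 14 in all, crops included, and the job is handed in when it is done.

Besides the shell and the picture viewer there is one more tool, called after "Call:" by a JSON object that holds its "method" and its "body", one argument or row to a line. jog_arm: Moves the arm, as the interface text tells. Its arguments: {"type":"object","properties":{"motion":{"type":"array"},"newtons":{"type":"number"}},"required":["motion"]}

```bash
mkdir -p pics; python3 - <<'E'
from rig import r
import cv2
s=r.observe()
print({k:(v if not hasattr(v,'round') else v.round(4) if hasattr(v,'shape') else v) for k,v in s.items()}, r.tip_reach)
for n in("scene","side"):
    im=r.snapshot(n); cv2.imwrite(f"pics/{n}0.png",im[:,:,::-1]); 
    p=r.camera_params(n); print(n,p)
print(r.camera_params("wrist"))
E
```

```text
{'t': 0.0, 'joint_positions': array([-1.3645,  0.4942,  1.3461,  0.    ,  1.3025, -0.0955]), 'dq': array([ 0.0001, -0.0005,  0.0011,  0.0018, -0.0003, -0.0004]), 'effort': array([ 7.00000e-04, -8.82162e+01, -3.83865e+01, -0.00000e+00,
        1.04000e-02,  0.00000e+00]), 'ee_pos': array([ 0.1857, -0.5964,  0.2387]), 'eef_rot': array([[ 9.548e-01,  2.972e-01, -3.000e-04],
       [ 2.972e-01, -9.548e-01,  1.300e-03],
       [ 1.000e-04, -1.300e-03, -1.000e+00]]), 'force': array([0.2915, 0.0013, 0.6417]), 'torque': array([ 0.038 ,  0.048 , -0.0047]), 'grip_force': 0.0, 'gripper_width': 0.08528916464022453} 0.008
scene {'camera_matrix': array([[459.65999512,   0.        , 312.06831573],
       [  0.        , 459.65999512, 234.24227787],
       [  0.        ,   0.        ,   1.        ]]), 'rvec': array([ 0.71418618,  2.54672878, -1.19314967]), 'tvec': array([ 0.40327558, -0.11371457,  1.50900488])}
side {'camera_matrix': array([[614.21962765,   0.        , 319.75566752],
       [  0.        , 614.21962765, 246.37785142],
       [  0.        ,   0.        ,   1.        ]]), 'rvec': array([ 0.72958231, -2.46742572,  1.32183791]), 'tvec': array([0.43944783, 0.22209429, 1.22243977])}
{'camera_matrix': array([[346.91581376,   0.        , 323.89882072],
       [  0.        , 346.91581376, 240.98042178],
       [  0.        ,   0.        ,   1.        ]]), 'rvec': array([-2.30469078,  1.69458331,  0.28588488]), 'tvec': array([-0.62428744, -0.04324822,  0.38112656])}
```

View pics/scene0.png

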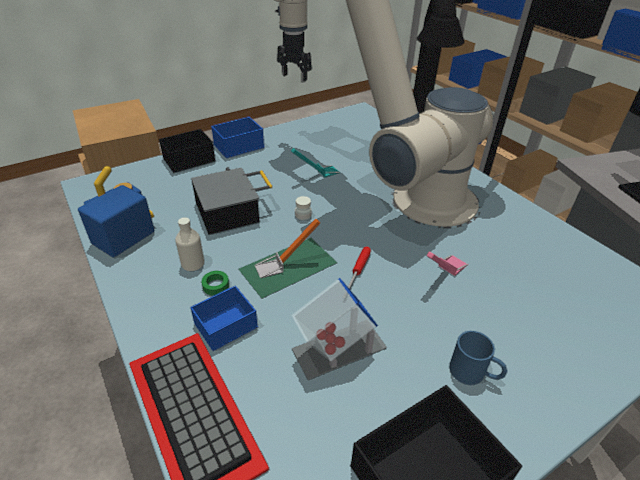

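View pics/side0.png

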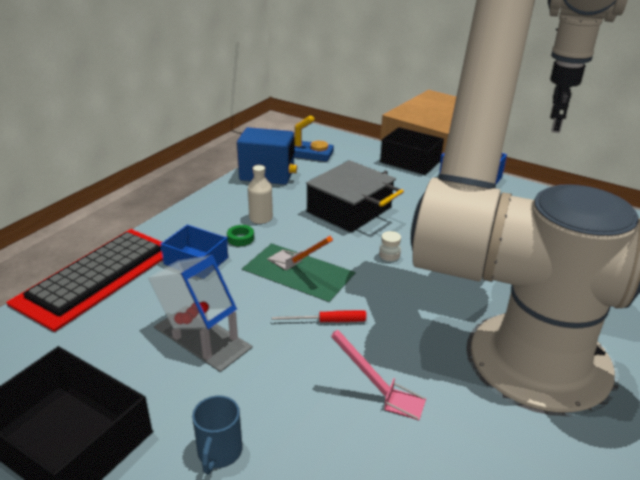

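Scene: the orange-handled scoop is at (290,245) on the green mat (288,262). Look-alikes are the pink one (445,263) and the turquoise one (310,160). The grey-lid case is at (225,195) with its yellow handle at (262,180); the yellow clamp at (105,180) and the black boxes at (190,148) and (437,440) are not it. The jar is at (335,325) with a blue rim. Next I check the choice in close crops.

```bash
cat > h.py <<'E'
import numpy as np, cv2
from rig import r
def cam(n):
    p=r.camera_params(n); R=cv2.Rodrigues(np.array(p["rvec"]))[0]; return np.array(p["camera_matrix"]),R,np.array(p["tvec"]).ravel()
def ray(c,uv):
    K,R,t=c; d=R.T@np.linalg.solve(K,[uv[0],uv[1],1.]); return -R.T@t,d/np.linalg.norm(d)
def plane(c,uv,z):
    o,d=ray(c,uv); return o+d*(z-o[2])/d[2]
def tri(*obs):
    A=np.zeros((3,3));b=np.zeros(3);P=[]
    for c,uv in obs:
        o,d=ray(c,uv);M=np.eye(3)-np.outer(d,d);A+=M;b+=M@o;P.append((o,d))
    x=np.linalg.solve(A,b); return x,max(np.linalg.norm(np.cross(x-o,d)) for o,d in P)
def proj(c,X):
    K,R,t=c; q=K@(R@np.asarray(X)+t); return q[:2]/q[2]
E
python3 - <<'E'
from h import *
a=cv2.imread("pics/scene0.png");b=cv2.imread("pics/side0.png")
def crop(i,x,y,w,h): return cv2.resize(i[y:y+h,x:x+w],(400,300),interpolation=cv2.INTER_CUBIC)
o=np.vstack([np.hstack([crop(a,180,155,100,75),crop(a,285,265,107,80*3//3)]),np.hstack([crop(b,300,155,120,90),crop(b,140,245,133,100)])])
cv2.imwrite("pics/c1.png",o)
for n in("scene","side"):
    c=cam(n);print(n,ray(c,(320,240)))
    im=a if n=="scene" else b
    hsv=cv2.cvtColor(im,cv2.COLOR_BGR2HSV)
    for nm,lo,hi in(("green",(55,60,40),(80,255,200)),("orange",(6,150,90),(16,255,255)),("yellow",(18,150,90),(30,255,255)),("red",(0,170,80),(4,255,255)),("blue",(108,190,80),(116,255,255))):
        m=cv2.inRange(hsv,lo,hi)
        nn,L,S,C=cv2.connectedComponentsWithStats(m)
        for i in range(1,nn):
            if S[i,4]>25: print(nm,S[i],C[i].round(1), cv2.approxPolyDP(max(cv2.findContours((L==i).astype('uint8'),0,1)[0],key=len),5,True)[:6].reshape(-1,2).tolist() if nm in("green","orange","yellow") else "")
E
```

```text
scene (array([0.99671309, 0.83641644, 0.8715667 ]), array([-0.41860464, -0.63693709, -0.64736489]))
green [ 239  238   98   60 2170] [289.7 268.3] [[336, 262], [309, 238], [284, 262], [282, 273], [260, 278], [253, 265]]
green [201 270  28  26 474] [214.5 282. ] [[222, 271], [202, 277], [206, 293], [228, 287]]
orange [280 219  40  43 331] [299.2 239.8] [[316, 219], [282, 261]]
yellow [ 94 166  17  30 214] [101.5 179.3] [[108, 166], [94, 183], [98, 195]]
yellow [260 171  12  17  55] [265.2 178.5] [[260, 171], [270, 187]]
yellow [116 183  16   5  31] [125.4 184.6] [[116, 186], [131, 187]]
red [353 247  17  28 211] [361.6 259.5] 
red [ 130  334  138  146 3587] [197.4 415. ] 
blue [478   0  11   8  28] [481.9   3.1] 
blue [468  50  17   8  38] [475.3  53.6] 
blue [485  50  20   9  42] [494.7  53.9] 
blue [467  72  13  11  32] [473.   77.7] 
blue [212 126  11  17  43] [215.3 133.5] 
blue [339 279  19  25  66] [349.5 292.1] 
blue [230 287  26  29  54] [244.  299.4] 
blue [191 299  17  19  49] [197.1 307.7] 
blue [229 299  14  22  89] [235.5 310.9] 
blue [358 302   9  10  26] [361.8 307. ] 

[... 347 characters left out ...]
, [354, 273], [309, 256], [283, 270], [266, 258]]
orange [293 237  39  25 179] [311.1 249.4] [[331, 238], [293, 260]]
yellow [295 114  20  32 238] [302.  127.7] [[314, 116], [296, 124], [295, 144]]
yellow [312 142  15   8 102] [319.  145.3] [[312, 144], [326, 147]]
yellow [289 164   7   8  51] [292.  167.7] [[290, 164], [295, 171]]
yellow [379 190  24  16 123] [389.2 197.8] [[402, 190], [379, 204]]
red [128 229  31  17 119] [143.7 236.6] 
red [   7  251  154   80 1900] [ 77.3 298.7] 
red [202 303   6   8  27] [204.7 305.8] 
red [320 311  46  11 459] [342.3 315.9] 
blue [498 155   7  24  58] [501.3 165.9] 
blue [ 161  226   66   55 1842] [194.9 248.5] 
blue [200 305  35  23 142] [218.2 316.3]
```

View pics/c1.png

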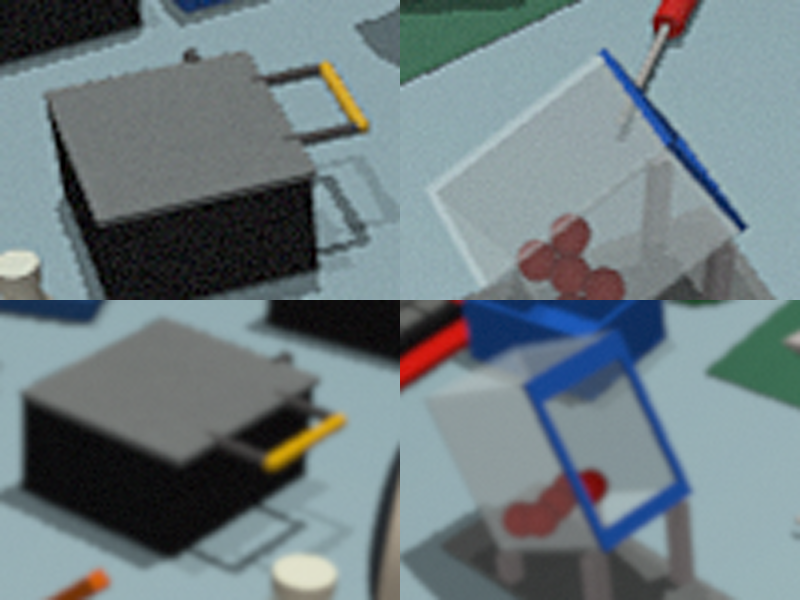

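Crops: the grey lid has its yellow bar handle, top-left panel (325,66)-(364,127). The dark knob at (190,57) is probably the stay tab end. The jar's blue rim and about 4–5 balls are in the right-hand panels. Now I triangulate these.

```bash
python3 - <<'E'
from h import *
S=cam("scene");D=cam("side")
def T(n,a,b): x,e=tri((S,a),(D,b)); print(n,(x*1000).round(1),"res",round(e*1000,1)); return x
print("lid corners")
T("far",(191.75,178.75),(306.6,183.5)) 
T("t2",(242,168.75),(348.6,160.4))
T("t2b",(191.75,178.75),(348.6,160.4))
T("t3",(258.3,198.75),(354,204.5)); T("t3b",(242,168.75),(394.8,179)); T("t3c",(258.3,198.75),(394.8,179));T("t4",(205,210.5),(306.6,183.5))
T("t4b",(258.3,198.75),(354,204.5))
T("hA",(261.3,171.5),(402.6,191));T("hB",(271,186.8),(380.4,203.9))
T("rimA",(339.3,278.9),(211,256.7));T("rimB",(376.8,325.8),(182.3,273.3))
for p in((236.7,308.3),(208.3,327.7)): print("rimlow",plane(D,p,.095).round(4))
T("orTop",(317,221),(330,239.5));T("orLow",(282,260),(294,259.5))
for c,im in((S,"scene"),(D,"side")):
    h=cv2.cvtColor(cv2.imread(f"pics/{im}0.png"),cv2.COLOR_BGR2HSV)
    m=cv2.inRange(h,(55,60,40),(80,255,200));n,L,st,_=cv2.connectedComponentsWithStats(m)
    i=max(range(1,n),key=lambda i:st[i,4]); pts=np.argwhere(L==i)[:,::-1].astype(float)
    P=np.array([plane(c,p,.003)[:2] for p in pts]).astype('float32'); b=cv2.minAreaRect(P); print(im,"mat",b,cv2.boxPoints(b).round(3).tolist())
E
```

```text
lid corners
far [ 705.3 -248.1  121.6] res 47.6
t2 [ 576.1 -213.4  187.4] res 1.4
t2b [ 674.6 -391.    88.6] res 1.6
t3 [ 542.7 -192.7   83.5] res 0.3
t3b [ 515.2 -365.1   88.1] res 1.3
t3c [ 503.1 -288.9   73.8] res 52.2
t4 [ 700.2 -214.5   86.4] res 0.2
t4b [ 542.7 -192.7   83.5] res 0.3
hA [ 469.1 -318.9   87.1] res 0.7
hB [ 484.3 -223.1   89. ] res 0.9
rimA [586.2 289.3 186. ] res 0.2
rimB [581.8 397.5 187.2] res 27.7
rimlow [0.5224 0.2995 0.095 ]
rimlow [0.5309 0.3724 0.095 ]
orTop [477.8  29.9 123. ] res 0.3
orLow [581.   19.3  23.2] res 0.1
scene mat ((0.5676504969596863, 0.02697230502963066), (0.23804549872875214, 0.12878553569316864), 2.57077693939209) [[0.44600000977516174, 0.0860000029206276], [0.4519999921321869, -0.0430000014603138], [0.6890000104904175, -0.03200000151991844], [0.6840000152587891, 0.09700000286102295]]
side mat ((0.5644913911819458, 0.026538223028182983), (0.2379152774810791, 0.1285467892885208), 2.724069118499756) [[0.4429999887943268, 0.08500000089406967], [0.4490000009536743, -0.0430000014603138], [0.6859999895095825, -0.03200000151991844], [0.6800000071525574, 0.09600000083446503]]
```

```bash
python3 - <<'E'
from h import *
S=cam("scene");D=cam("side")
def T(n,a,b): x,e=tri((S,a),(D,b)); print(n,(x*1000).round(1),"res",round(e*1000,1)); return x
T("A",(339.3,278.9),(211,256.7));T("B",(358.6,303.7),(182.3,273.3));T("Blow",(376.8,325.8),(208.3,327.7))
# red balls in jar, zoom
a=cv2.imread("pics/scene0.png");b=cv2.imread("pics/side0.png")
o=np.hstack([cv2.resize(a[305:365,300:360],(400,400),interpolation=2),cv2.resize(b[285:345,155:215],(400,400),interpolation=2)])
cv2.imwrite("pics/c2.png",o)
# scoop wrist bottle etc footprints
for n,p,z in(("flux",(303,201),.06),("bottle",(184,222),.15),("bin",(225,317),.03),("tape",(214.5,282),.02),("drv",(361,260),.012),("mug",(473,345),.09)): print(n,plane(S,p,z).round(3))
h=cv2.cvtColor(b,cv2.COLOR_BGR2HSV)
print(plane(D,(391,237),.06).round(3),plane(D,(342,316),.012).round(3),plane(D,(275,320),.006).round(3))
E
```

```text
A [586.2 289.3 186. ] res 0.2
B [591.8 363.9 187.6] res 2.4
Blow [536.7 367.9  87.2] res 1.5
flux [ 0.418 -0.143  0.06 ]
bottle [ 0.788 -0.11   0.15 ]
bin [0.794 0.13  0.03 ]
tape [ 0.768 -0.     0.02 ]
drv [0.39  0.12  0.012]
mug [0.399 0.515 0.09 ]
[ 0.411 -0.144  0.06 ] [0.388 0.121 0.012] [0.503 0.204 0.006]
```

View pics/c2.png

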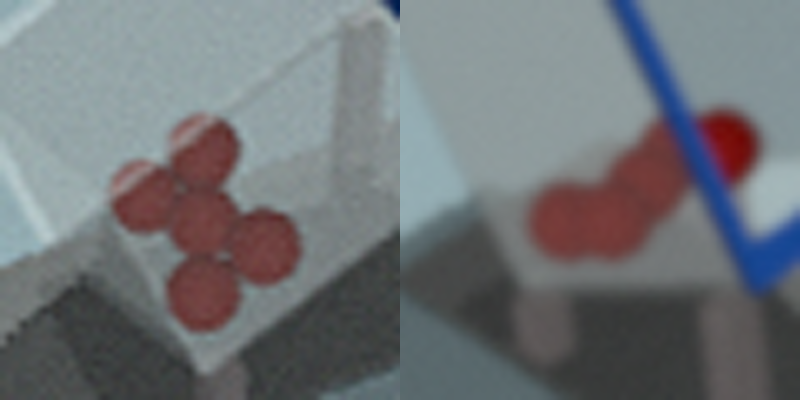

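Five balls. The jar's yaw is about -4°, its corner near (637,323,30) and its mouth near (534,331,90). The case centre is about (608,-291), yaw -8.7°, and the handle is at (476,-271,89). Next I move over the handle.

Call:
{"method": "jog_arm", "body": {
  "motion": [
    [120,[24,27,-3],[0,0,5.3]],
    [120,[24,27,-3],[0,0,5.3]],
    [120,[24,27,-3],[0,0,5.3]],
    [120,[24,27,-3],[0,0,5.3]],
    [120,[24,27,-3],[0,0,5.3]],
    [120,[24,27,-3],[0,0,5.3]]
  ]
}}

```text
t: 0.7
ee_pos: [0.3305, -0.4334, 0.221]
eef_rot: [[0.652, 0.758, -0.0], [0.758, -0.652, 0.0], [0.0, -0.0, -1.0]]
force: [-0.0, -0.1, 0.2]
gripper_width: 0.0452
grip_force: 0.0
```

Call:
{"method": "jog_arm", "body": {
  "motion": [
    [120,[24,27,-3],[0,0,5.3]],
    [120,[24,27,-3],[0,0,5.3]],
    [120,[24,27,-3],[0,0,5.3]],
    [120,[24,27,-3],[0,0,5.3]],
    [120,[24,27,-3],[0,0,5.3]],
    [120,[24,27,-3],[0,0,5.3]],
    [120,[0,0,0],[0,0,0]],
    [120,[0,0,0],[0,0,0]]
  ]
}}

```text
t: 1.5
ee_pos: [0.4739, -0.2721, 0.203]
eef_rot: [[0.157, 0.988, -0.001], [0.988, -0.157, 0.0], [0.0, -0.001, -1.0]]
force: [-0.9, -0.4, 0.4]
gripper_width: 0.0454
grip_force: 0.0
```

```bash
python3 - <<'E'
from h import *
s=r.observe();print(s["ee_pos"].round(4),s["eef_rot"].round(3).tolist(),s["gripper_width"],s["joint_positions"].round(3))
c=cam("wrist");im=r.snapshot("wrist")[:,:,::-1].copy();print("cam at",ray(c,(320,240)))
h=cv2.cvtColor(im,cv2.COLOR_BGR2HSV);m=cv2.inRange(h,(18,130,80),(32,255,255))
n,L,st,C=cv2.connectedComponentsWithStats(m)
i=max(range(1,n),key=lambda i:st[i,4]);P=np.argwhere(L==i)[:,::-1].astype('float32');b=cv2.minAreaRect(P);print(st[i],b)
bp=cv2.boxPoints(b); print([plane(c,q,.0895)[:2].round(4).tolist() for q in bp],plane(c,b[0],.0895).round(4))
cv2.imwrite("pics/w1.png",im)
E
```

```text
[ 0.4739 -0.2721  0.203 ] [[0.157, 0.988, -0.001], [0.988, -0.157, 0.0], [0.0, -0.001, -1.0]] 0.04537495946770924 [-0.63   0.424  1.586 -0.     1.132 -0.472]
cam at (array([ 0.4871085 , -0.18902083,  0.33780605]), array([-0.06288072, -0.31731276, -0.94623392]))
[ 322  172   16  128 1744] ((329.15374755859375, 235.48892211914062), (127.01335144042969, 14.682012557983398), 89.44908905029297)
[[0.4796, -0.2222], [0.4899, -0.2237], [0.4762, -0.3238], [0.4645, -0.3221]] [ 0.478  -0.2698  0.0895]
```

View pics/w1.png

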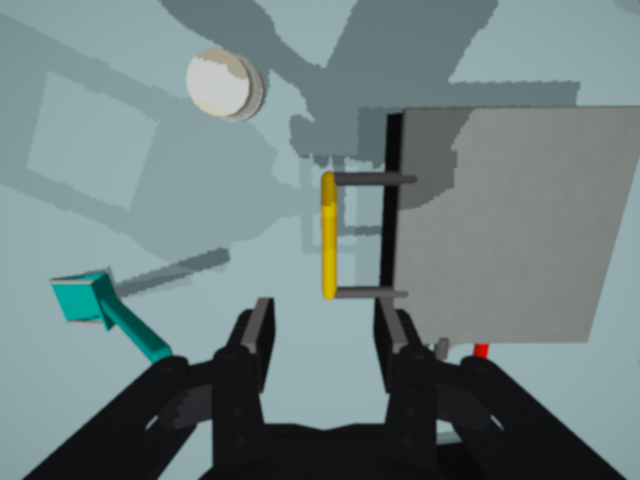

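The wrist view shows the yellow bar at (329,235) between the open fingers, with the lid edge at column 395. The red tab is at (481,348). Now descend and pinch.

Call:
{"method": "jog_arm", "body": {
  "motion": [
    [120,[4,2,-25],[0,0,0.5]],
    [120,[0,0,-25],[0,0,0]],
    [120,[0,0,-25],[0,0,0]],
    [120,[0,0,-25],[0,0,0]],
    [120,[0,0,-24],[0,0,0]],
    [120,[0,0,0],[0,0,0]],
    [255,[0,0,0],[0,0,0]],
    [255,[0,0,0],[0,0,0]]
  ],
  "newtons": 40
}}

```text
t: 2.35
ee_pos: [0.4781, -0.2716, 0.0806]
eef_rot: [[0.151, 0.989, 0.001], [0.989, -0.151, -0.001], [-0.001, 0.002, -1.0]]
force: [0.5, 0.4, -0.2]
gripper_width: 0.0168
grip_force: 0.0
```

Call:
{"method": "jog_arm", "body": {
  "motion": [
    [255,[0,0,0],[0,0,0]],
    [255,[0,0,0],[0,0,0]],
    [255,[0,0,0],[0,0,0]],
    [255,[0,0,0],[0,0,0]]
  ]
}}

```text
t: 2.75
ee_pos: [0.4778, -0.2714, 0.0807]
eef_rot: [[0.15, 0.989, 0.001], [0.989, -0.15, -0.001], [-0.001, 0.001, -1.0]]
force: [-4.7, -3.3, 5.2]
gripper_width: 0.0106
grip_force: 38.9
```

```bash
python3 - <<'E'
import numpy as np
th=np.linspace(0,1.215,31); ph=th+np.arctan(4/214); x=-214*np.cos(ph);z=214*np.sin(ph);y=np.deg2rad(-8.3)
for i in range(1,31): print(f"{th[i]:.2f}",((x[i]-x[i-1])*np.cos(y)).round(1),((x[i]-x[i-1])*np.sin(y)).round(1),(z[i]-z[i-1]).round(1))
E
```

```text
0.04 0.3 -0.0 8.7
0.08 0.7 -0.1 8.6
0.12 1.0 -0.1 8.6
0.16 1.4 -0.2 8.6
0.20 1.7 -0.2 8.5
0.24 2.1 -0.3 8.4
0.28 2.4 -0.3 8.3
0.32 2.7 -0.4 8.2
0.36 3.0 -0.4 8.1
0.41 3.4 -0.5 8.0
0.45 3.7 -0.5 7.8
0.49 4.0 -0.6 7.7
0.53 4.3 -0.6 7.5
0.57 4.6 -0.7 7.3
0.61 4.9 -0.7 7.1
0.65 5.2 -0.8 6.9
0.69 5.4 -0.8 6.7
0.73 5.7 -0.8 6.5
0.77 6.0 -0.9 6.2
0.81 6.2 -0.9 6.0
0.85 6.4 -0.9 5.7
0.89 6.7 -1.0 5.5
0.93 6.9 -1.0 5.2
0.97 7.1 -1.0 4.9
1.01 7.3 -1.1 4.6
1.05 7.4 -1.1 4.3
1.09 7.6 -1.1 4.0
1.13 7.8 -1.1 3.7
1.17 7.9 -1.2 3.4
1.22 8.0 -1.2 3.0
```

Call:
{"method": "jog_arm", "body": {
  "motion": [
    [255,[0.3,0,8.7],[0,0,0]],
    [255,[0.7,-0.1,8.6],[0,0,0]],
    [255,[1,-0.1,8.6],[0,0,0]],
    [255,[1.4,-0.2,8.6],[0,0,0]],
    [255,[1.7,-0.2,8.5],[0,0,0]],
    [255,[2.1,-0.3,8.4],[0,0,0]],
    [255,[2.4,-0.3,8.3],[0,0,0]],
    [255,[2.7,-0.4,8.2],[0,0,0]]
  ]
}}

```text
t: 3.55
ee_pos: [0.4894, -0.273, 0.1484]
eef_rot: [[0.15, 0.989, -0.001], [0.989, -0.15, -0.001], [-0.001, -0.0, -1.0]]
force: [-6.1, -7.0, -3.7]
gripper_width: 0.0104
grip_force: 38.9
```

Call:
{"method": "jog_arm", "body": {
  "motion": [
    [255,[3,-0.4,8.1],[0,0,0]],
    [255,[3.4,-0.5,8],[0,0,0]],
    [255,[3.7,-0.5,7.8],[0,0,0]],
    [255,[4,-0.6,7.7],[0,0,0]],
    [255,[4.3,-0.6,7.5],[0,0,0]],
    [255,[4.6,-0.7,7.3],[0,0,0]],
    [255,[4.9,-0.7,7.1],[0,0,0]],
    [255,[5.2,-0.8,6.9],[0,0,0]]
  ]
}}

```text
t: 4.35
ee_pos: [0.5205, -0.2777, 0.2089]
eef_rot: [[0.15, 0.989, -0.004], [0.989, -0.15, -0.001], [-0.002, -0.004, -1.0]]
force: [-21.6, -6.5, 8.8]
gripper_width: 0.0104
grip_force: 39.3
```

Call:
{"method": "jog_arm", "body": {
  "motion": [
    [255,[5.4,-0.8,6.7],[0,0,0]],
    [255,[5.7,-0.8,6.5],[0,0,0]],
    [255,[6,-0.9,6.2],[0,0,0]],
    [255,[6.2,-0.9,6],[0,0,0]],
    [255,[6.4,-0.9,5.7],[0,0,0]],
    [255,[6.7,-1,5.5],[0,0,0]],
    [255,[6.9,-1,5.2],[0,0,0]],
    [255,[7.1,-1,4.9],[0,0,0]]
  ]
}}

```text
t: 5.15
ee_pos: [0.5715, -0.2853, 0.2575]
eef_rot: [[0.151, 0.989, -0.002], [0.989, -0.151, -0.002], [-0.003, -0.001, -1.0]]
force: [-25.0, -1.3, 30.0]
gripper_width: 0.0103
grip_force: 42.3
```

Call:
{"method": "jog_arm", "body": {
  "motion": [
    [255,[-1,0,1.5],[0,0,0]],
    [255,[0,0,0],[0,0,0]]
  ]
}}

```text
t: 5.35
ee_pos: [0.572, -0.2854, 0.2581]
eef_rot: [[0.15, 0.989, 0.001], [0.989, -0.15, -0.003], [-0.002, 0.001, -1.0]]
force: [-10.0, -5.2, 10.0]
gripper_width: 0.0104
grip_force: 40.5
```

Call:
{"method": "jog_arm", "body": {
  "motion": [
    [255,[7.1,-1.1,5.0],[0,0,0]],
    [255,[7.2,-1.1,4.7],[0,0,0]],
    [255,[7.4,-1.1,4.4],[0,0,0]],
    [255,[0,0,0],[0,0,0]]
  ]
}}

```text
t: 5.75
ee_pos: [0.5945, -0.2887, 0.2719]
eef_rot: [[0.15, 0.989, 0.001], [0.989, -0.15, -0.002], [-0.002, 0.002, -1.0]]
force: [-5.6, -4.5, 4.4]
gripper_width: 0.0102
grip_force: 40.2
```

Call:
{"method": "jog_arm", "body": {
  "motion": [
    [255,[5,-0.7,2.3],[0,0,0]],
    [255,[4,-0.6,1.7],[0,0,0]],
    [255,[2,-0.3,0.8],[0,0,0]],
    [255,[0,0,0],[0,0,0]]
  ]
}}

```text
t: 6.15
ee_pos: [0.6049, -0.2903, 0.277]
eef_rot: [[0.15, 0.989, 0.001], [0.989, -0.15, -0.002], [-0.002, 0.001, -1.0]]
force: [-7.0, -4.5, 9.2]
gripper_width: 0.0106
grip_force: 40.5
```

Call:
{"method": "jog_arm", "body": {
  "motion": [
    [255,[2,-0.3,0.7],[0,0,0]],
    [255,[2,-0.3,0.7],[0,0,0]],
    [255,[0,0,0],[0,0,0]],
    [255,[0,0,0],[0,0,0]]
  ]
}}

```text
t: 6.55
ee_pos: [0.6089, -0.2908, 0.2783]
eef_rot: [[0.15, 0.989, 0.001], [0.989, -0.15, -0.002], [-0.002, 0.002, -1.0]]
force: [-5.7, -3.5, 7.5]
gripper_width: 0.0103
grip_force: 41.4
```

```bash
python3 - <<'E'
from h import *
a=r.snapshot("scene")[:,:,::-1];b=r.snapshot("side")[:,:,::-1]
o=np.hstack([cv2.resize(a[110:230,170:290],(400,400),interpolation=2),cv2.resize(b[100:240,290:430],(400,400),interpolation=2)]);cv2.imwrite("pics/l1.png",o)
E
```

```text
(no output)
```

View pics/l1.png

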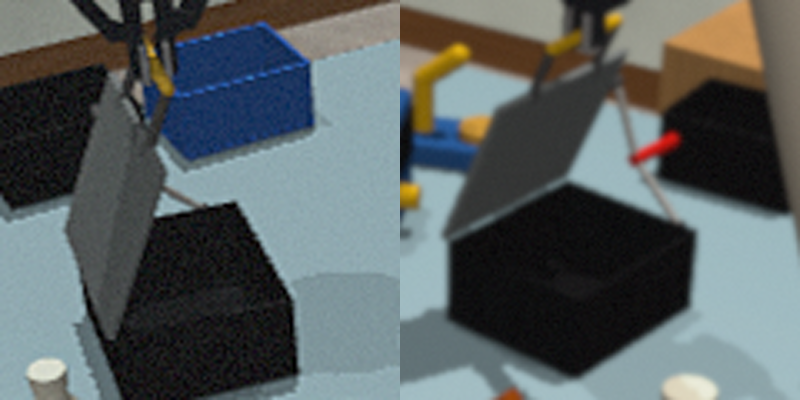

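The side crop shows the stay almost straight, with the knee near (640,158) still slightly left of the line. I raise it a little more.

Call:
{"method": "jog_arm", "body": {
  "motion": [
    [255,[2,-0.3,0.7],[0,0,0]],
    [255,[2,-0.3,0.7],[0,0,0]],
    [255,[0,0,0],[0,0,0]],
    [255,[0,0,0],[0,0,0]]
  ]
}}

```text
t: 7.05
ee_pos: [0.6129, -0.2914, 0.28]
eef_rot: [[0.15, 0.989, 0.001], [0.989, -0.15, -0.002], [-0.002, 0.002, -1.0]]
force: [-6.8, -2.7, 10.9]
gripper_width: 0.0099
grip_force: 41.6
```

Call:
{"method": "jog_arm", "body": {
  "motion": [
    [255,[2,-0.3,0.7],[0,0,0]],
    [255,[0,0,0],[0,0,0]],
    [255,[0,0,0],[0,0,0]],
    [255,[0,0,0],[0,0,0]]
  ]
}}

```text
t: 7.45
ee_pos: [0.6148, -0.2917, 0.2808]
eef_rot: [[0.15, 0.989, 0.002], [0.989, -0.15, -0.002], [-0.002, 0.002, -1.0]]
force: [-6.9, -2.9, 11.2]
gripper_width: 0.0105
grip_force: 41.7
```

```bash
python3 - <<'E'
from h import *
b=r.snapshot("side")[:,:,::-1]
h=cv2.cvtColor(b,cv2.COLOR_BGR2HSV)[100:240,360:430];m=cv2.inRange(h,(0,150,80),(5,255,255));p=np.argwhere(m)
print(p.mean(0)+[100,360],p.min(0)+[100,360],p.max(0)+[100,360])
cv2.imwrite("pics/l2.png",cv2.resize(b[110:200,350:430],(480,540),interpolation=2))
E
```

```text
[149.66666667 382.0617284 ] [145 373] [155 389]
```

View pics/l2.png

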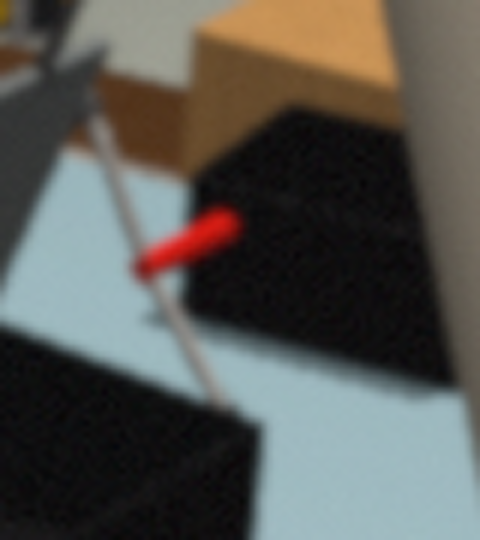

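The tab base is at (140,268), now only about 2 px left of the link line. Continue.

Call:
{"method": "jog_arm", "body": {
  "motion": [
    [255,[2,-0.3,0.7],[0,0,0]],
    [255,[0,0,0],[0,0,0]],
    [255,[0,0,0],[0,0,0]],
    [255,[0,0,0],[0,0,0]]
  ]
}}

```text
t: 7.9
ee_pos: [0.6164, -0.2919, 0.2813]
eef_rot: [[0.15, 0.989, 0.001], [0.989, -0.15, -0.002], [-0.002, 0.001, -1.0]]
force: [-9.4, -3.4, 11.0]
gripper_width: 0.0106
grip_force: 41.8
```

Call:
{"method": "jog_arm", "body": {
  "motion": [
    [255,[2,-0.3,0.6],[0,0,0]],
    [255,[0,0,0],[0,0,0]],
    [255,[0,0,0],[0,0,0]],
    [255,[0,0,0],[0,0,0]]
  ]
}}

```text
t: 8.3
ee_pos: [0.617, -0.292, 0.2815]
eef_rot: [[0.151, 0.989, -0.003], [0.989, -0.151, -0.001], [-0.002, -0.002, -1.0]]
force: [-18.5, -2.3, 12.0]
gripper_width: 0.0104
grip_force: 42.0
```

```bash
cat > tab.py <<'E'
from h import *
b=r.snapshot("side")[:,:,::-1]
h=cv2.cvtColor(b,cv2.COLOR_BGR2HSV)[100:240,360:430];m=cv2.inRange(h,(0,150,80),(5,255,255));p=np.argwhere(m)
print(p.mean(0)+[100,360],p.min(0)+[100,360],p.max(0)+[100,360])
E
python3 tab.py
```

```text
[148.73863636 383.72727273] [144 375] [154 391]
```

Call:
{"method": "jog_arm", "body": {
  "motion": [
    [255,[0.5,0,0.2],[0,0,0]],
    [255,[0,0,0],[0,0,0]],
    [255,[0,0,0],[0,0,0]],
    [255,[0,0,0],[0,0,0]],
    [255,[0,0,0],[0,0,0]]
  ]
}}

```text
t: 8.85
ee_pos: [0.6172, -0.2921, 0.2816]
eef_rot: [[0.151, 0.989, -0.003], [0.989, -0.151, -0.001], [-0.002, -0.003, -1.0]]
force: [-21.2, -2.3, 12.8]
gripper_width: 0.0101
grip_force: 42.1
```

```bash
python3 tab.py; python3 - <<'E'
from h import *
D=cam("side");y=np.deg2rad(-8.3);R=np.array([[np.cos(y),-np.sin(y)],[np.sin(y),np.cos(y)]])
for dx in(-12,-4,4): 
  for yy in(-98,-130,-163): print(dx,yy,proj(D,np.r_[np.array([.608,-.291])+R@[dx/1e3,yy/1e3],.14]).round(1))
E
```

```text
[148.73333333 383.71111111] [144 375] [154 391]
-12 -98 [377.7 153. ]
-12 -130 [384.6 149.3]
-12 -163 [391.6 145.6]
-4 -98 [375.4 152.1]
-4 -130 [382.3 148.4]
-4 -163 [389.2 144.8]
4 -98 [373.  151.3]
4 -130 [379.9 147.6]
4 -163 [386.9 143.9]
```

Call:
{"method": "jog_arm", "body": {
  "motion": [
    [255,[-1.5,0.2,-0.5],[0,0,0]],
    [255,[-1.5,0.2,-0.5],[0,0,0]],
    [255,[-1.5,0.2,-0.5],[0,0,0]],
    [255,[0,0,0],[0,0,0]],
    [255,[0,0,0],[0,0,0]]
  ]
}}

```text
t: 9.4
ee_pos: [0.6148, -0.2917, 0.2807]
eef_rot: [[0.15, 0.989, 0.002], [0.989, -0.15, -0.002], [-0.002, 0.002, -1.0]]
force: [-7.3, -4.0, 10.8]
gripper_width: 0.0102
grip_force: 41.7
```

```bash
python3 tab.py
```

```text
[148.10204082 385.69387755] [143 377] [153 393]
```

The tab moved further to the lock side, to column 385.7, while I lowered. So the stay is past centre. I ease down further to see whether it carries the load.

Call:
{"method": "jog_arm", "body": {
  "motion": [
    [255,[-1,0.1,-0.4],[0,0,0]],
    [255,[-1,0.1,-0.4],[0,0,0]],
    [255,[0,0,0],[0,0,0]],
    [255,[0,0,0],[0,0,0]]
  ]
}}

```text
t: 9.85
ee_pos: [0.6142, -0.2916, 0.2805]
eef_rot: [[0.15, 0.989, 0.005], [0.989, -0.15, -0.003], [-0.002, 0.005, -1.0]]
force: [2.1, -2.7, 11.9]
gripper_width: 0.0101
grip_force: 41.8
```

```bash
python3 tab.py
```

```text
[148.03125    385.76041667] [143 377] [153 393]
```

The force has reversed, so the stay now holds the lid. Release, rise and move over to the scoop, turning the hand on the way.

Call:
{"method": "jog_arm", "body": {
  "motion": [
    [120,[0,0,0],[0,0,0]],
    [120,[0,0,0],[0,0,0]],
    [120,[0,0,0],[0,0,0]],
    [120,[0,0,10],[0,0,0]],
    [120,[0,0,25],[0,0,0]],
    [120,[0,0,30],[0,0,0]]
  ]
}}

```text
t: 10.5
ee_pos: [0.6128, -0.2904, 0.3429]
eef_rot: [[0.15, 0.989, -0.002], [0.989, -0.15, 0.001], [0.001, -0.002, -1.0]]
force: [0.7, 0.7, 0.2]
gripper_width: 0.0455
grip_force: 0.0
```

Call:
{"method": "jog_arm", "body": {
  "motion": [
    [120,[-12,27,-6],[0,0,7.75]],
    [120,[-12,27,-6],[0,0,7.75]],
    [120,[-12,27,-6],[0,0,7.75]],
    [120,[-12,27,-6],[0,0,7.75]],
    [120,[-12,27,-6],[0,0,7.75]],
    [120,[-12,27,-6],[0,0,7.75]]
  ]
}}

```text
t: 11.1
ee_pos: [0.5407, -0.1277, 0.3069]
eef_rot: [[-0.618, 0.786, 0.001], [0.786, 0.618, -0.0], [-0.0, 0.0, -1.0]]
force: [0.2, 0.6, 0.8]
gripper_width: 0.0457
grip_force: 0.0
```

Call:
{"method": "jog_arm", "body": {
  "motion": [
    [120,[-12,27,-6],[0,0,7.75]],
    [120,[-12,27,-6],[0,0,7.75]],
    [120,[-12,27,-6],[0,0,7.75]],
    [120,[-12,27,-6],[0,0,7.75]],
    [120,[-12,27,-6],[0,0,7.75]],
    [120,[-12,27,-6],[0,0,7.75]],
    [120,[0,0,0],[0,0,0]],
    [120,[0,0,0],[0,0,0]]
  ]
}}

```text
t: 11.9
ee_pos: [0.4694, 0.0337, 0.271]
eef_rot: [[-0.995, 0.098, 0.001], [0.098, 0.995, -0.0], [-0.001, -0.0, -1.0]]
force: [-0.1, -1.2, -0.1]
gripper_width: 0.0455
grip_force: 0.0
```

```bash
cat > scoop.py <<'E'
from h import *
import sys
s=r.observe();print(s["t"],s["ee_pos"].round(4),s["eef_rot"].round(3).tolist(),s["gripper_width"],s["joint_positions"].round(3))
cs={n:(cam(n),r.snapshot(n)[:,:,::-1].copy()) for n in("scene","side","wrist")}
for n,(c,im) in cs.items():
    h=cv2.cvtColor(im,cv2.COLOR_BGR2HSV);m=cv2.inRange(h,(6,140,70),(17,255,255))
    if n!="wrist": m[:200]=0
    k,L,st,C=cv2.connectedComponentsWithStats(m);i=max(range(1,k),key=lambda i:st[i,4])
    P=np.argwhere(L==i)[:,::-1].astype('float32');v=cv2.fitLine(P,2,0,.01,.01).ravel();q=(P-v[2:])@v[:2]
    print(n,st[i],(v[2:]+v[:2]*q.min()).round(1),(v[2:]+v[:2]*q.max()).round(1))
cv2.imwrite(sys.argv[1],cs["wrist"][1])
E
python3 scoop.py pics/w2.png; python3 tab.py
```

```text
11.9 [0.4694 0.0337 0.271 ] [[-0.995, 0.098, 0.001], [0.098, 0.995, -0.0], [-0.001, -0.0, -1.0]] 0.04554309670030026 [-0.055  0.241  1.665 -0.     1.235 -1.528]
scene [280 219  40  43 328] [280.7 259.8] [317.4 220.3]
side [   0  200   93   48 1322] [ -3.2 240.5] [ 89.7 195.3]
wrist [ 312  230   21   66 1052] [317.5 295.5] [324.4 229.5]
[148.10204082 385.69387755] [143 377] [153 393]
```

View pics/w2.png

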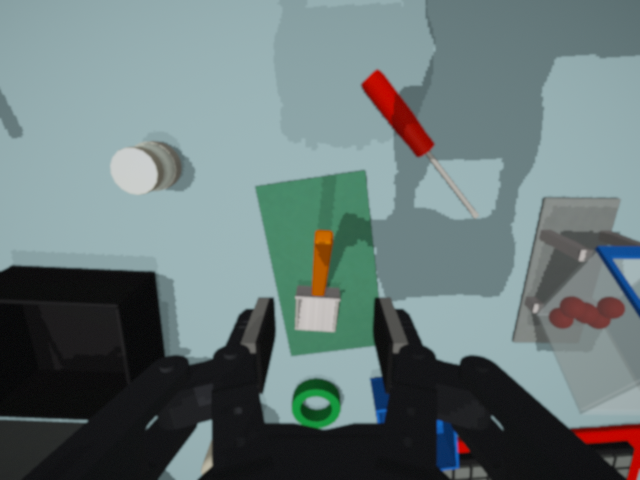

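The wrist view shows the orange handle (324,230)-(317,295) with its blade at (318,312), and the jar is at the right. The scoop has not moved and the stay tab is still locked. Now triangulate the grip.

```bash
python3 - <<'E'
from h import *
S=cam("scene");W=cam("wrist")
for a,b in(((317.4,220.3),(324.4,229.5)),((280.7,259.8),(317.5,295.5))):
    x,e=tri((S,a),(W,b));print((x*1e3).round(1),round(e*1e3,1))
im=cv2.imread("pics/w2.png");h=cv2.cvtColor(im,cv2.COLOR_BGR2HSV);m=cv2.inRange(h,(0,0,170),(180,40,255));m[:285]=0;m[340:]=0;m[:,:285]=0;m[:,350:]=0
P=np.argwhere(m)[:,::-1].astype('float32');b=cv2.minAreaRect(P);print(b);bp=cv2.boxPoints(b);print([(plane(W,q,.005)[:2]*1e3).round(1).tolist() for q in bp],(plane(W,b[0],.005)*1e3).round(1))
E
```

```text
[474.4  31.2 123.5] 2.6
[584.9  14.9  23.6] 2.3
((310.99700927734375, 319.0382080078125), (49.08576583862305, 43.793701171875), 4.39870548248291)
[[657.7, -39.0], [592.6, -25.7], [604.3, 36.7], [670.2, 26.4]] [ 6.304e+02 -3.000e-01  5.000e+00]
```

Call:
{"method": "jog_arm", "body": {
  "motion": [
    [120,[-3,0,-27],[-0.9,-7.3,-0.5]],
    [120,[-3,0,-27],[-0.9,-7.3,-0.5]],
    [120,[-3,-1,-27],[-0.9,-7.2,-0.4]],
    [120,[0,0,0],[0,0,0]],
    [120,[0,0,0],[0,0,0]]
  ]
}}

```text
t: 12.6
ee_pos: [0.463, 0.0313, 0.2015]
eef_rot: [[-0.944, 0.122, 0.306], [0.114, 0.993, -0.045], [-0.309, -0.007, -0.951]]
force: [1.2, 0.4, 0.5]
gripper_width: 0.0452
grip_force: 0.0
```

Call:
{"method": "jog_arm", "body": {
  "motion": [
    [120,[9,-1.2,-23],[0,0,0]],
    [120,[9,-1.2,-23],[0,0,0]],
    [120,[0,0,0],[0,0,0]],
    [120,[0,0,0],[0,0,0]]
  ]
}}

```text
t: 13.0
ee_pos: [0.482, 0.029, 0.156]
eef_rot: [[-0.944, 0.122, 0.308], [0.113, 0.993, -0.045], [-0.311, -0.007, -0.95]]
force: [-0.4, -0.1, -1.0]
gripper_width: 0.045
grip_force: 0.0
```

```bash
python3 scoop.py pics/w3.png; python3 - <<'E'
from h import *
W=cam("wrist");s=r.observe();im=cv2.imread("pics/w3.png")
z=s["eef_rot"][:,2]
for d in(-.011,0,.008,.05): cv2.circle(im,tuple(proj(W,s["ee_pos"]+d*z).round().astype(int)),3,(255,255,0),1); print(d,proj(W,s["ee_pos"]+d*z).round(1))
print(proj(W,[.493,.0284,.1074]))
cv2.imwrite("pics/w3b.png",im)
E
```

```text
13.0 [0.482 0.029 0.156] [[-0.944, 0.122, 0.308], [0.113, 0.993, -0.045], [-0.311, -0.007, -0.95]] 0.04499648222273048 [-0.042  0.325  2.031 -0.07   0.472 -1.435]
scene [280 219  39  44 328] [280.7 259.9] [316.8 220.7]
side [   0  200   93   49 1321] [ -3.6 240.6] [ 89.8 195.4]
wrist [313 257  31  29 825] [311.8 278.3] [343.7 263.5]
-0.011 [323.5 335.3]
0 [323.5 321. ]
0.008 [323.5 311.7]
0.05 [323.6 274.3]
[325.1396579  267.05313677]
```

View pics/w3b.png

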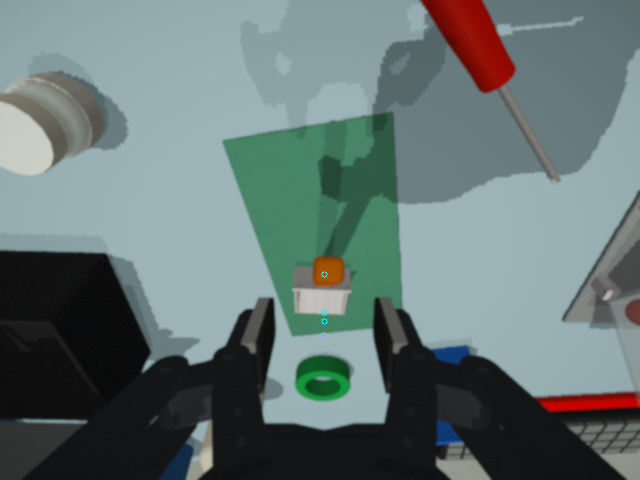

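The handle end is at (328,270), centred between the fingers. Go down and grasp.

Call:
{"method": "jog_arm", "body": {
  "motion": [
    [120,[4,0,-15],[0,0,0]],
    [120,[4,0,-15],[0,0,0]],
    [120,[3.5,0,-15],[0,0,0]],
    [120,[3,0,-14],[0,0,0]],
    [120,[0,0,0],[0,0,0]],
    [255,[0,0,0],[0,0,0]],
    [255,[0,0,0],[0,0,0]],
    [255,[0,0,0],[0,0,0]]
  ],
  "newtons": 70
}}

```text
t: 13.95
ee_pos: [0.4958, 0.0294, 0.0972]
eef_rot: [[-0.943, 0.121, 0.31], [0.113, 0.993, -0.044], [-0.313, -0.007, -0.95]]
force: [-2.7, 1.7, 4.7]
gripper_width: 0.0153
grip_force: 68.4
```

Call:
{"method": "jog_arm", "body": {
  "motion": [
    [255,[0,0,0],[0,0,0]],
    [255,[0,0,0],[0,0,0]],
    [255,[0,0,0],[0,0,0]]
  ]
}}

```text
t: 14.25
ee_pos: [0.4955, 0.0294, 0.0969]
eef_rot: [[-0.943, 0.121, 0.31], [0.113, 0.993, -0.044], [-0.313, -0.007, -0.95]]
force: [-5.0, 2.6, 8.0]
gripper_width: 0.0155
grip_force: 69.0
```

```bash
python3 - <<'E'
from h import *
s=r.observe();print(s["ee_pos"].round(4),s["eef_rot"].round(3).tolist(),s["gripper_width"],s["force"].round(1))
a=r.snapshot("scene")[:,:,::-1];b=r.snapshot("side")[:,:,::-1];w=r.snapshot("wrist")[:,:,::-1]
o=np.hstack([cv2.resize(a[190:310,230:350],(266,266)),cv2.resize(b[210:310,240:360],(266,266)),cv2.resize(w[120:440,160:480],(266,266))])
cv2.imwrite("pics/g1.png",o)
E
```

```text
[0.4955 0.0294 0.0969] [[-0.943, 0.121, 0.31], [0.113, 0.993, -0.044], [-0.313, -0.007, -0.95]] 0.015493070938728093 [-5.   2.6  8. ]
```

View pics/g1.png

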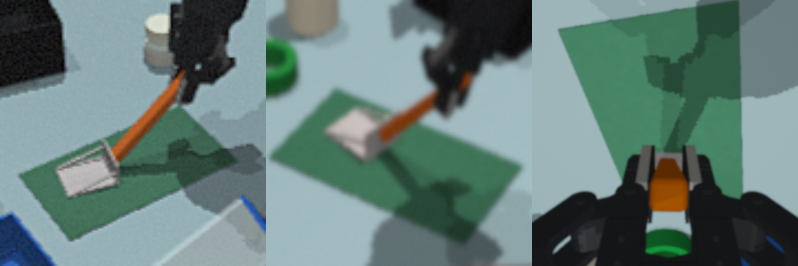

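The handle is firmly held at 15.5 mm, with the scoop still flat on the mat. I write a small planner for scoop poses.

```bash
cat > plan.py <<'E'
from h import *
from scipy.spatial.transform import Rotation as Ro
import json
def sR(yaw,pitch): return Ro.from_euler("ZY",[yaw,-pitch],degrees=True).as_matrix()  # pitch>0: lip up
# scoop in tool, recorded at grasp
Rt0=np.array([[-0.943,.121,.31],[.113,.993,-.044],[-.313,-.007,-.95]]);p0=np.array([.4955,.0294,.0969])
U,_,V=np.linalg.svd(Rt0);Rt0=U@V
REL=Rt0.T@sR(-6.95,0); OFF=Rt0.T@(np.array([.583,.0188,.003])-p0)
def tool(heel,yaw,pitch):
    Rt=sR(yaw,pitch)@REL.T; return np.asarray(heel)-Rt@OFF,Rt
def heel():
    s=r.observe();R=s["eef_rot"];h=s["ee_pos"]+R@OFF;Rs=R@REL;return h,Rs
JY=-4.2;C=np.array([.6373,.3230,.030])
def jar(s,n,l=0):  # s from mouth inward mm, n off floor mm, l lateral (+y)
    c,q=np.cos(np.deg2rad(JY)),np.sin(np.deg2rad(JY));d=np.array([.866*c,.866*q,-.5]);nn=np.array([.5*c,.5*q,.866]);la=np.array([-q,c,0])
    return C+(s-120)/1e3*d+n/1e3*nn+l/1e3*la
CY=-8.3;CC=np.array([.608,-.291,0])
def case(x,y,z):
    c,q=np.cos(np.deg2rad(CY)),np.sin(np.deg2rad(CY));return CC+np.array([c*x-q*y,q*x+c*y,z])/1e3
def go(*way,start=None):
    """way: (heel,yaw,pitch,rows)"""
    if start is None: s=r.observe();p,R=s["ee_pos"],s["eef_rot"]
    else: p,R=tool(*start)
    for hl,y,pi,n in way:
        q,Q=tool(hl,y,pi);dp=(q-p)*1e3/n;rv=Ro.from_matrix(Q@R.T).as_rotvec(degrees=True)/n
        print(n,"rows each",dp.round(1).tolist(),rv.round(2).tolist(),"-> TCP",(q*1e3).round(0).tolist());p,R=q,Q
def cur():
    h,Rs=heel();x=Rs[:,0];print("heel",(h*1e3).round(1),"yaw",np.rad2deg(np.arctan2(x[1],x[0])).round(1),"pitch",np.rad2deg(np.arcsin(x[2])).round(1),"t",r.observe()["t"])
    c,q=np.cos(np.deg2rad(JY)),np.sin(np.deg2rad(JY));v=(h-C)*1e3;print("jar s,n,l",round(v@[.866*c,.866*q,-.5]+120,1),round(v@[.5*c,.5*q,.866],1),round(v@[-q,c,0],1))
E
python3 - <<'E'
from plan import *
cur()
go(([.575,.02,.16],-7,0,6),([.47,.20,.19],-5,-20,8),(jar(-85,16),-4.2,-30,6))
E
```

```text
heel [583.   18.8   3. ] yaw -6.9 pitch -0.0 t 14.4
jar s,n,l 105.9 -39.3 -307.4
6 rows each [-1.3, 0.2, 26.2] [0.0, -0.0, -0.01] -> TCP [488.0, 31.0, 254.0]
8 rows each [-8.5, 21.7, 6.8] [0.26, 2.49, 0.25] -> TCP [419.0, 204.0, 308.0]
6 rows each [3.2, 22.2, -6.1] [0.13, 1.66, 0.13] -> TCP [439.0, 338.0, 272.0]
```

Call:
{"method": "jog_arm", "body": {
  "motion": [
    [255,[-1.3,0,15],[0,0,0]],
    [255,[-1.3,0,27],[0,0,0]],
    [255,[-1.3,0.3,29],[0,0,0]],
    [255,[-1.3,0.3,29],[0,0,0]],
    [255,[-1.3,0.3,29],[0,0,0]],
    [255,[-1.3,0.3,28],[0,0,0]]
  ]
}}

```text
t: 15.0
ee_pos: [0.4871, 0.0306, 0.2549]
eef_rot: [[-0.943, 0.121, 0.309], [0.113, 0.993, -0.044], [-0.312, -0.007, -0.95]]
force: [0.1, 0.8, -1.5]
gripper_width: 0.0152
grip_force: 67.8
```

Call:
{"method": "jog_arm", "body": {
  "motion": [
    [255,[-8.5,21.7,6.8],[0.26,2.5,0.25]],
    [255,[-8.5,21.7,6.8],[0.26,2.5,0.25]],
    [255,[-8.5,21.7,6.8],[0.26,2.5,0.25]],
    [255,[-8.5,21.7,6.8],[0.26,2.5,0.25]],
    [255,[-8.5,21.7,6.8],[0.26,2.5,0.25]],
    [255,[-8.5,21.7,6.8],[0.26,2.5,0.25]],
    [255,[-8.5,21.7,6.8],[0.26,2.5,0.25]],
    [255,[-8.5,21.7,6.8],[0.26,2.5,0.25]]
  ]
}}

```text
t: 15.8
ee_pos: [0.4189, 0.2049, 0.3083]
eef_rot: [[-0.996, 0.083, -0.036], [0.083, 0.997, -0.004], [0.036, -0.007, -0.999]]
force: [0.2, 1.5, -2.3]
gripper_width: 0.0148
grip_force: 68.4
```

Call:
{"method": "jog_arm", "body": {
  "motion": [
    [255,[3.2,22.2,-6.1],[0.13,1.66,0.13]],
    [255,[3.2,22.2,-6.1],[0.13,1.66,0.13]],
    [255,[3.2,22.2,-6.1],[0.13,1.66,0.13]],
    [255,[3.2,22.2,-6.1],[0.13,1.66,0.13]],
    [255,[3.2,22.2,-6.1],[0.13,1.66,0.13]],
    [255,[3.2,22.2,-6.1],[0.13,1.66,0.13]],
    [255,[0,0,0],[0,0,0]],
    [255,[0,0,0],[0,0,0]]
  ]
}}

```text
t: 16.6
ee_pos: [0.4386, 0.3372, 0.2709]
eef_rot: [[-0.976, 0.068, -0.207], [0.068, 0.998, 0.007], [0.207, -0.007, -0.978]]
force: [-0.7, -0.1, -2.5]
gripper_width: 0.0151
grip_force: 68.7
```

```bash
python3 - <<'E'
from plan import *
cur()
h,Rs=heel()
S,D,W=cam("scene"),cam("side"),cam("wrist")
a=r.snapshot("scene")[:,:,::-1].copy();b=r.snapshot("side")[:,:,::-1].copy();w=r.snapshot("wrist")[:,:,::-1].copy()
L=[h+Rs@np.array(v)/1e3 for v in((62,27,0),(62,-27,0),(0,27,0),(0,-27,0))]
J=[jar(0,8,-32),jar(0,8,32),jar(0,98,32),jar(0,98,-32),jar(120,0,-34),jar(120,0,34)]
cr=[]
for c,im,(x,y,s) in((S,a,(280,255,110)),(D,b,(150,240,110)),(W,w,(200,160,320))):
    k=400/s
    z=cv2.resize(im[y:y+s,x:x+s],(400,400),interpolation=cv2.INTER_CUBIC)
    for P,col in((L,(0,255,0)),(J,(255,0,255))):
        for p in P:
            u=(proj(c,p)-[x,y])*k;cv2.circle(z,tuple(u.round().astype(int)),3,col,1)
    cr.append(z)
cv2.imwrite("pics/j1.png",np.hstack(cr[:2]));cv2.imwrite("pics/j1w.png",cr[2])
E
```

```text
heel [467.5 335.  145.4] yaw -4.1 pitch -30.2 t 16.6
jar s,n,l -85.1 14.9 -0.4
```

View pics/j1.png

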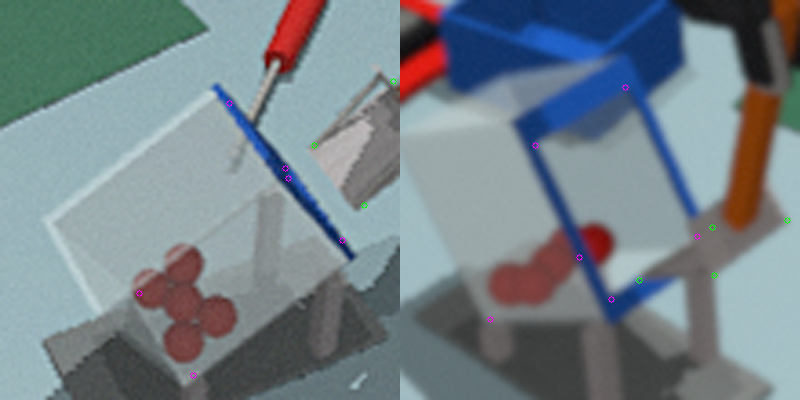

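The overlay agrees with the pictures within about 2 mm in both views. In the scene crop the opening is at (229,103)-(342,240) and the lip at (314,145)-(364,205). Plan the insertion.

```bash
python3 - <<'E'
from plan import *
go((jar(-40,17),-4.2,-39,4),(jar(0,12,),-4.2,-39,3),(jar(14,5),-4.2,-34,2),(jar(36,2.5),-4.2,-31,3),(jar(54,2),-4.2,-30.5,3))
print("lift");st=(jar(54,2),-4.2,-30.5)
go((jar(57,3),-4.2,-22,2),(jar(60,3),-4.2,-6,3),(jar(62,4),-4.2,6,3),(jar(50,6),-4.2,8,2),(jar(0,14),-4.2,8,5),(jar(-50,22),-4.2,8,3),(jar(-100,45),-4.2,8,3),start=st)
E
```

```text
4 rows each [14.9, -0.9, -4.6] [0.17, 2.21, -0.01] -> TCP [498.0, 333.0, 253.0]
3 rows each [10.7, -0.8, -8.1] [0.0, 0.0, 0.0] -> TCP [530.0, 331.0, 229.0]
2 rows each [-1.3, 0.1, -7.2] [-0.18, -2.49, -0.0] -> TCP [528.0, 331.0, 214.0]
3 rows each [3.7, -0.3, -4.8] [-0.07, -1.0, -0.0] -> TCP [539.0, 330.0, 200.0]
3 rows each [4.7, -0.3, -3.2] [-0.01, -0.17, -0.0] -> TCP [553.0, 329.0, 190.0]
lift
2 rows each [-7.6, 0.6, -3.1] [-0.31, -4.24, 0.0] -> TCP [538.0, 330.0, 184.0]
3 rows each [-9.5, 0.7, -6.3] [-0.39, -5.32, -0.0] -> TCP [509.0, 332.0, 165.0]
3 rows each [-5.8, 0.4, -6.2] [-0.29, -3.99, -0.0] -> TCP [492.0, 334.0, 147.0]
2 rows each [-6.1, 0.4, 2.1] [-0.07, -1.0, 0.0] -> TCP [480.0, 335.0, 151.0]
5 rows each [-7.8, 0.6, 6.4] [0.0, 0.0, 0.0] -> TCP [441.0, 337.0, 183.0]
3 rows each [-13.1, 1.0, 10.6] [0.0, 0.0, 0.0] -> TCP [401.0, 340.0, 215.0]
3 rows each [-10.6, 0.8, 15.0] [0.0, 0.0, 0.0] -> TCP [370.0, 343.0, 260.0]
```

Call:
{"method": "jog_arm", "body": {
  "motion": [
    [255,[15,-0.9,-4.6],[0.17,2.2,0]],
    [255,[15,-0.9,-4.6],[0.17,2.2,0]],
    [255,[15,-0.9,-4.6],[0.17,2.2,0]],
    [255,[15,-0.9,-4.6],[0.17,2.2,0]],
    [255,[10.7,-0.8,-8.1],[0,0,0]],
    [255,[10.7,-0.8,-8.1],[0,0,0]],
    [255,[10.7,-0.8,-8.1],[0,0,0]],
    [255,[0,0,0],[0,0,0]]
  ]
}}

```text
t: 17.55
ee_pos: [0.5318, 0.3311, 0.2274]
eef_rot: [[-0.933, 0.068, -0.353], [0.066, 0.998, 0.019], [0.354, -0.005, -0.935]]
force: [1.3, -0.4, -0.8]
gripper_width: 0.0152
grip_force: 69.3
```

```bash
cat > look.py <<'E'
from plan import *
import sys
cur();S,D=cam("scene"),cam("side")
a=r.snapshot("scene")[:,:,::-1];b=r.snapshot("side")[:,:,::-1]
cv2.imwrite(sys.argv[1],np.hstack([cv2.resize(a[265:365,290:390],(400,400),interpolation=2),cv2.resize(b[245:345,150:250],(400,400),interpolation=2)]))
E
python3 look.py pics/j2.png
```

```text
heel [541.3 330.4  98.9] yaw -4.2 pitch -39.0 t 17.55
jar s,n,l 2.1 11.5 0.4
```

View pics/j2.png

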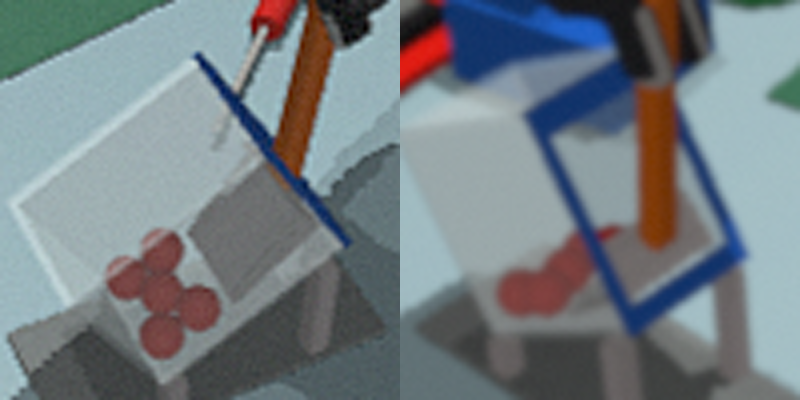

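The scoop is cleanly through the mouth: blade in the scene crop at (250,230), balls ahead of the lip at (165,290), no contact force. Continue to the wall.

Call:
{"method": "jog_arm", "body": {
  "motion": [
    [255,[-1.5,0.1,-6.8],[-0.18,-2.5,0]],
    [255,[-1.5,0.1,-6.8],[-0.18,-2.5,0]],
    [255,[3.7,-0.3,-4.8],[-0.07,-1,0]],
    [255,[3.7,-0.3,-4.8],[-0.07,-1,0]],
    [255,[3.7,-0.3,-4.8],[-0.07,-1,0]],
    [255,[0,0,0],[0,0,0]]
  ]
}}

```text
t: 18.25
ee_pos: [0.5392, 0.3306, 0.1999]
eef_rot: [[-0.973, 0.069, -0.22], [0.068, 0.998, 0.01], [0.22, -0.006, -0.975]]
force: [1.5, 1.0, -0.6]
gripper_width: 0.015
grip_force: 69.0
```

Call:
{"method": "jog_arm", "body": {
  "motion": [
    [255,[3.5,-0.2,-2.4],[0,0,0]],
    [255,[3.5,-0.2,-2.4],[0,0,0]],
    [255,[3.5,-0.2,-2.4],[0,0,0]],
    [255,[0,0,0],[0,0,0]]
  ]
}}

```text
t: 18.65
ee_pos: [0.5504, 0.3298, 0.1927]
eef_rot: [[-0.973, 0.069, -0.22], [0.069, 0.998, 0.01], [0.22, -0.005, -0.975]]
force: [0.8, 0.6, -0.7]
gripper_width: 0.0151
grip_force: 69.4
```

```bash
python3 -c "
from plan import *
cur()"
```

```text
heel [577.6 328.   66.8] yaw -4.1 pitch -31.0 t 18.65
jar s,n,l 49.7 2.0 0.6
```

Call:
{"method": "jog_arm", "body": {
  "motion": [
    [255,[2,-0.1,-2],[0,0,0]],
    [255,[2,-0.1,-1.5],[0,0,0]],
    [255,[0,0,0],[0,0,0]]
  ]
}}

```text
t: 18.95
ee_pos: [0.554, 0.3299, 0.19]
eef_rot: [[-0.973, 0.069, -0.22], [0.068, 0.998, 0.01], [0.22, -0.005, -0.975]]
force: [-0.6, -1.3, 8.0]
gripper_width: 0.0153
grip_force: 70.8
```

Call:
{"method": "jog_arm", "body": {
  "motion": [
    [255,[2,-0.1,-1.2],[0,0,0]],
    [255,[0,0,0],[0,0,0]]
  ]
}}

```text
t: 19.15
ee_pos: [0.555, 0.3301, 0.1903]
eef_rot: [[-0.973, 0.068, -0.221], [0.068, 0.998, 0.011], [0.221, -0.004, -0.975]]
force: [-12.0, -0.9, 26.3]
gripper_width: 0.0149
grip_force: 73.4
```

Call:
{"method": "jog_arm", "body": {
  "motion": [
    [255,[2,-0.1,-1.2],[0,0,0]],
    [255,[0,0,0],[0,0,0]]
  ]
}}

```text
t: 19.35
ee_pos: [0.5561, 0.3303, 0.1906]
eef_rot: [[-0.973, 0.068, -0.222], [0.067, 0.998, 0.011], [0.222, -0.004, -0.975]]
force: [-20.6, -0.9, 46.5]
gripper_width: 0.0151
grip_force: 76.1
```

```bash
python3 look.py pics/j3.png
```

```text
heel [583.  328.6  64.7] yaw -4.0 pitch -31.1 t 19.35
jar s,n,l 55.4 2.8 1.6
```

View pics/j3.png

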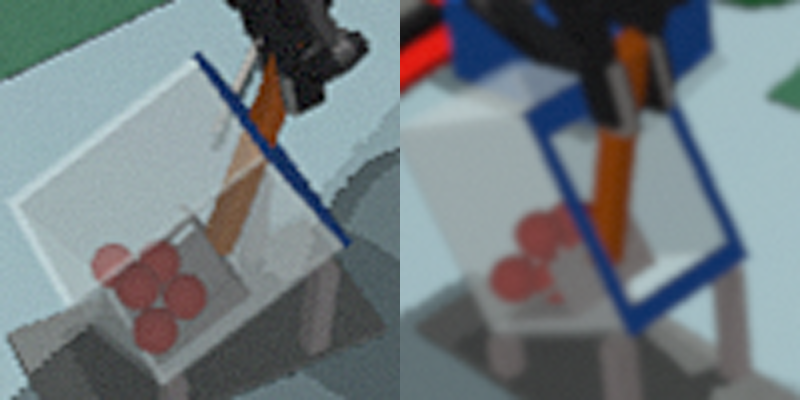

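The blade lies under the cluster: balls at (110,265), (160,260), (138,287), (185,297) and (155,330) in the scene crop, pressed lightly on the floor. Now ease off and tilt the lip up in place.

```bash
python3 - <<'E'
from plan import *
go((jar(57,5),-4.2,-22,2),(jar(60,5),-4.2,-6,3),(jar(62,6),-4.2,8,3),(jar(50,9),-4.2,12,2),(jar(0,17),-4.2,12,5),(jar(-50,25),-4.2,12,3),(jar(-100,50),-4.2,12,3))
E
```

```text
2 rows each [-8.5, -0.1, -2.3] [-0.38, -4.52, -0.06] -> TCP [539.0, 330.0, 186.0]
3 rows each [-9.5, 0.7, -6.3] [-0.39, -5.32, -0.0] -> TCP [510.0, 332.0, 167.0]
3 rows each [-6.7, 0.5, -7.3] [-0.34, -4.65, -0.0] -> TCP [490.0, 334.0, 145.0]
2 rows each [-7.1, 0.5, 0.7] [-0.15, -1.99, -0.0] -> TCP [476.0, 335.0, 146.0]
5 rows each [-7.8, 0.6, 6.4] [0.0, 0.0, 0.0] -> TCP [437.0, 338.0, 178.0]
3 rows each [-13.1, 1.0, 10.6] [0.0, 0.0, 0.0] -> TCP [397.0, 341.0, 210.0]
3 rows each [-10.2, 0.8, 15.6] [0.0, 0.0, 0.0] -> TCP [367.0, 343.0, 257.0]
```

Call:
{"method": "jog_arm", "body": {
  "motion": [
    [255,[-4.2,0,-0.5],[-0.3,-4.5,0]],
    [255,[-11,0.4,-4.5],[-0.3,-4.5,0]],
    [255,[-9.5,0.7,-6.3],[-0.4,-5.3,0]],
    [255,[-9.5,0.7,-6.3],[-0.4,-5.3,0]],
    [255,[-9.5,0.7,-6.3],[-0.4,-5.3,0]],
    [255,[-6.7,0.5,-7.3],[-0.34,-4.65,0]],
    [255,[-6.7,0.5,-7.3],[-0.34,-4.65,0]],
    [255,[-6.7,0.5,-7.3],[-0.34,-4.65,0]]
  ]
}}

```text
t: 20.25
ee_pos: [0.4942, 0.3346, 0.1425]
eef_rot: [[-0.894, 0.071, 0.443], [0.062, 0.997, -0.035], [-0.445, -0.004, -0.896]]
force: [8.3, -5.0, 0.9]
gripper_width: 0.0149
grip_force: 68.3
```

```bash
python3 - <<'E'
from plan import *
cur();s=r.observe();print(s["joint_positions"].round(2),s["force"].round(1))
for n in("scene","side"):
    im=r.snapshot(n)[:,:,::-1];h=cv2.cvtColor(im,cv2.COLOR_BGR2HSV);x,y=(290,265) if n=="scene" else (150,245)
    m=cv2.inRange(h[y:y+100,x:x+100],(0,90,70),(6,255,255))|cv2.inRange(h[y:y+100,x:x+100],(174,90,70),(180,255,255));k,L,st,C=cv2.connectedComponentsWithStats(m)
    print(n,[(st[i,4],C[i].round(0).tolist()) for i in range(1,k) if st[i,4]>15])
go((jar(50,9),-4.2,12,2),(jar(0,18),-4.2,12,5),(jar(-50,26),-4.2,12,3),(jar(-85,45),-4.2,12,3))
E
```

```text
heel [594.6 327.9  62.1] yaw -4.0 pitch 8.2 t 20.25
jar s,n,l 66.7 6.3 1.8
[ 0.66  0.49  1.82 -0.6   0.56 -0.37] [ 8.3 -5.   0.9]
scene [(np.int32(76), [68.0, 4.0]), (np.int32(251), [38.0, 72.0])]
side [(np.int32(131), [5.0, 14.0]), (np.int32(342), [31.0, 55.0])]
2 rows each [-8.1, 0.6, 2.8] [-0.11, -2.03, -0.1] -> TCP [476.0, 335.0, 146.0]
5 rows each [-7.7, 0.6, 6.6] [0.0, 0.0, 0.0] -> TCP [437.0, 338.0, 179.0]
3 rows each [-13.1, 1.0, 10.6] [0.0, 0.0, 0.0] -> TCP [398.0, 341.0, 211.0]
3 rows each [-6.9, 0.5, 11.3] [0.0, 0.0, 0.0] -> TCP [377.0, 342.0, 245.0]
```

Call:
{"method": "jog_arm", "body": {
  "motion": [
    [255,[-6,0.4,2.5],[-0.11,-2,0]],
    [255,[-6,0.4,2.5],[-0.11,-2,0]],
    [255,[-2,0.2,1],[0,0,0]],
    [255,[-2,0.2,1],[0,0,0]],
    [255,[-2,0.2,1.5],[0,0,0]],
    [255,[-4,0.4,3.5],[0,0,0]],
    [255,[-6,0.4,5],[0,0,0]],
    [255,[-6,0.4,5],[0,0,0]]
  ]
}}

```text
t: 21.15
ee_pos: [0.4596, 0.3361, 0.164]
eef_rot: [[-0.863, 0.073, 0.5], [0.061, 0.997, -0.042], [-0.502, -0.006, -0.865]]
force: [0.1, 0.4, -2.4]
gripper_width: 0.0152
grip_force: 68.9
```

```bash
cat > st.py <<'E'
from plan import *
cur();s=r.observe();print(s["joint_positions"].round(2),s["force"].round(1))
for n in("scene","side"):
    im=r.snapshot(n)[:,:,::-1];h=cv2.cvtColor(im,cv2.COLOR_BGR2HSV);x,y,w=(270,240,130) if n=="scene" else (150,220,130)
    q=h[y:y+w,x:x+w];m=cv2.inRange(q,(0,90,70),(4,255,255))|cv2.inRange(q,(176,90,70),(180,255,255));k,L,st,C=cv2.connectedComponentsWithStats(m)
    print(n,[(int(st[i,4]),(C[i]+[x,y]).round(0).tolist()) for i in range(1,k) if st[i,4]>15])
    hl,Rs=heel();c=cam(n);print(" blade centre px",proj(c,hl+Rs@[.03,0,.012]).round(0),"corner px",proj(c,jar(107,12)).round(0))
E
python3 st.py; python3 -c "
from plan import *
go((jar(0,18),-4.2,12,4),(jar(-50,26),-4.2,12,4),(jar(-80,50),-4.2,12,3))"
```

```text
heel [564.9 328.6  90.3] yaw -4.1 pitch 11.9 t 21.15
jar s,n,l 27.0 16.0 0.3
[ 0.74  0.44  1.88 -0.75  0.57 -0.17] [ 0.1  0.4 -2.4]
scene [(241, [362.0, 260.0]), (212, [349.0, 319.0]), (143, [325.0, 340.0])]
 blade centre px [346. 316.] corner px [328. 341.]
side [(60, [155.0, 241.0]), (128, [155.0, 259.0]), (150, [205.0, 298.0]), (43, [189.0, 301.0]), (80, [185.0, 314.0])]
 blade centre px [199. 298.] corner px [188. 314.]
4 rows each [-5.5, 0.3, 3.7] [-0.02, -0.01, -0.03] -> TCP [437.0, 338.0, 179.0]
4 rows each [-9.8, 0.7, 8.0] [0.0, 0.0, 0.0] -> TCP [398.0, 341.0, 211.0]
3 rows each [-4.6, 0.3, 11.9] [0.0, 0.0, 0.0] -> TCP [384.0, 342.0, 247.0]
```

About three balls are on the blade (scene 349,319) and two are left at the corner (325,340). Withdraw.

Call:
{"method": "jog_arm", "body": {
  "motion": [
    [255,[-5.5,0.3,3.7],[0,0,0]],
    [255,[-5.5,0.3,3.7],[0,0,0]],
    [255,[-5.5,0.3,3.7],[0,0,0]],
    [255,[-5.5,0.3,3.7],[0,0,0]],
    [255,[-7,0.5,6],[0,0,0]],
    [255,[-9,0.7,8],[0,0,0]],
    [255,[-9,0.7,8],[0,0,0]],
    [255,[-9,0.7,8],[0,0,0]]
  ]
}}

```text
t: 22.05
ee_pos: [0.4032, 0.34, 0.2092]
eef_rot: [[-0.862, 0.073, 0.501], [0.06, 0.997, -0.041], [-0.502, -0.005, -0.865]]
force: [-0.2, -0.0, -1.9]
gripper_width: 0.0154
grip_force: 68.8
```

Call:
{"method": "jog_arm", "body": {
  "motion": [
    [255,[-7,0.5,8],[0,0,0]],
    [255,[-5,0.4,10],[0,0,0]],
    [255,[-3,0.3,12],[0,0,0]],
    [255,[-3,0,12],[0,0,0]]
  ]
}}

```text
t: 22.45
ee_pos: [0.3856, 0.3412, 0.2513]
eef_rot: [[-0.863, 0.073, 0.501], [0.06, 0.997, -0.041], [-0.502, -0.006, -0.865]]
force: [0.1, -0.3, -1.6]
gripper_width: 0.0152
grip_force: 68.8
```

```bash
python3 st.py; python3 tab.py; python3 -c "
from plan import *
go(([.50,.15,.20],-6,12,8),(case(-105,0,190),-8.3,12,16),(case(-62,0,150),-8.3,10,4),(case(-62,0,135),-8.3,-15,4),(case(-62,0,125),-8.3,-40,5))"
```

```text
heel [490.9 333.8 177.6] yaw -4.1 pitch 11.9 t 22.45
jar s,n,l -80.9 54.5 0.1
[ 0.87  0.25  1.87 -0.61  0.8  -0.25] [ 0.1 -0.3 -1.6]
scene [(241, [362.0, 260.0]), (289, [381.0, 278.0]), (142, [325.0, 340.0])]
 blade centre px [378. 276.] corner px [328. 341.]
side [(60, [155.0, 241.0]), (128, [155.0, 259.0]), (343, [223.0, 277.0]), (130, [188.0, 312.0])]
 blade centre px [224. 275.] corner px [188. 314.]
8 rows each [1.1, -22.6, 2.8] [-0.02, -0.0, -0.24] -> TCP [395.0, 161.0, 274.0]
16 rows each [0.3, -26.4, -0.6] [0.0, -0.0, -0.14] -> TCP [399.0, -261.0, 264.0]
4 rows each [11.3, -1.6, -9.1] [0.07, 0.49, -0.0] -> TCP [445.0, -267.0, 227.0]
4 rows each [10.5, -1.5, 5.3] [0.9, 6.18, 0.0] -> TCP [486.0, -273.0, 249.0]
5 rows each [10.6, -1.5, 1.0] [0.72, 4.95, -0.0] -> TCP [540.0, -281.0, 254.0]tab.py:4: RuntimeWarning: Mean of empty slice.
  print(p.mean(0)+[100,360],p.min(0)+[100,360],p.max(0)+[100,360])
  ret = um.true_divide(
Traceback (most recent call last):
  File "tab.py", line 4, in <module>
    print(p.mean(0)+[100,360],p.min(0)+[100,360],p.max(0)+[100,360])
                              ~~~~~^^^
ValueError: zero-size array to reduction operation minimum which has no identity
```

```bash
python3 -c "
from plan import *
go(([.545,.20,.21],-5,13,7),([.565,.05,.215],-6,13,6),([.555,-.12,.215],-7.5,13,7),(case(-115,0,200),-8.3,13,7),(case(-68,0,150),-8.3,12,4),(case(-62,0,135),-8.3,-15,4),(case(-62,0,125),-8.3,-40,5))"
```

```text
7 rows each [7.5, -18.9, 4.3] [-0.03, -0.14, -0.13] -> TCP [438.0, 209.0, 282.0]
6 rows each [3.4, -24.7, 0.8] [-0.0, -0.0, -0.17] -> TCP [459.0, 61.0, 287.0]
7 rows each [-1.4, -23.9, 0.0] [0.0, 0.0, -0.21] -> TCP [449.0, -106.0, 287.0]
7 rows each [-8.7, -21.8, -2.1] [-0.0, 0.0, -0.11] -> TCP [388.0, -259.0, 272.0]
4 rows each [11.9, -1.7, -12.0] [0.04, 0.25, -0.0] -> TCP [436.0, -266.0, 224.0]
4 rows each [12.6, -1.8, 6.2] [0.97, 6.68, 0.0] -> TCP [486.0, -273.0, 249.0]
5 rows each [10.6, -1.5, 1.0] [0.72, 4.95, -0.0] -> TCP [540.0, -281.0, 254.0]
```

Call:
{"method": "jog_arm", "body": {
  "motion": [
    [255,[4,-8,4.3],[0,-0.14,-0.13]],
    [255,[7,-14,4.3],[0,-0.14,-0.13]],
    [255,[7.5,-19,4.3],[0,-0.14,-0.13]],
    [255,[7.5,-19,4.3],[0,-0.14,-0.13]],
    [255,[7.5,-19,4.3],[0,-0.14,-0.13]],
    [255,[7.5,-19,4.3],[0,-0.14,-0.13]],
    [255,[6,-20,4],[0,-0.14,-0.13]],
    [255,[5,-22,0],[0,0,-0.17]]
  ]
}}

```text
t: 23.4
ee_pos: [0.4383, 0.1998, 0.2802]
eef_rot: [[-0.852, 0.092, 0.515], [0.077, 0.996, -0.052], [-0.517, -0.005, -0.856]]
force: [0.3, 0.4, -1.9]
gripper_width: 0.0151
grip_force: 68.9
```

Call:
{"method": "jog_arm", "body": {
  "motion": [
    [255,[4,-24,0.8],[0,0,-0.17]],
    [255,[4,-24,0.8],[0,0,-0.17]],
    [255,[3,-24,0.8],[0,0,-0.17]],
    [255,[2,-24,0.8],[0,0,-0.17]],
    [255,[0,-24,0.8],[0,0,-0.2]],
    [255,[-1,-24,0],[0,0,-0.2]],
    [255,[-1,-24,0],[0,0,-0.2]],
    [255,[-1,-24,0],[0,0,-0.2]]
  ]
}}

```text
t: 24.2
ee_pos: [0.4473, 0.0076, 0.2837]
eef_rot: [[-0.851, 0.118, 0.512], [0.099, 0.993, -0.065], [-0.516, -0.005, -0.856]]
force: [0.5, 0.5, -2.9]
gripper_width: 0.0151
grip_force: 68.9
```

Call:
{"method": "jog_arm", "body": {
  "motion": [
    [255,[-2,-24,0],[0,0,-0.2]],
    [255,[-4,-24,0],[0,0,-0.2]],
    [255,[-6,-22,-2],[0,0,-0.2]],
    [255,[-8,-21,-2],[0,0,-0.1]],
    [255,[-8,-21,-2],[0,0,-0.1]],
    [255,[-8,-20,-2],[0,0,-0.1]],
    [255,[-8,-16,-2],[0,0,-0.1]],
    [255,[-4,-10,-2],[0,0,0]]
  ]
}}

```text
t: 25.0
ee_pos: [0.3988, -0.1504, 0.2717]
eef_rot: [[-0.849, 0.137, 0.511], [0.115, 0.991, -0.075], [-0.516, -0.005, -0.856]]
force: [0.4, 0.7, -1.9]
gripper_width: 0.0148
grip_force: 68.8
```

```bash
python3 - <<'E'
from plan import *
cur();s=r.observe();print(s["joint_positions"].round(2),s["ee_pos"].round(3),s["force"].round(1))
for n in("scene","side"):
    im=r.snapshot(n)[:,:,::-1];h=cv2.cvtColor(im,cv2.COLOR_BGR2HSV)
    hl,Rs=heel();c=cam(n);u=proj(c,hl+Rs@[.03,0,.012]);print(" blade px",u.round(0),"tab px",proj(c,case(-12,-130,140)).round(0))
    m=cv2.inRange(h,(0,110,60),(4,255,255))|cv2.inRange(h,(176,110,60),(180,255,255));k,L,st,C=cv2.connectedComponentsWithStats(m)
    print(n,[(int(st[i,4]),C[i].round(0).tolist()) for i in range(1,k) if st[i,4]>15 and np.linalg.norm(C[i]-u)<110])
    cv2.imwrite(f"pics/d_{n}.png",im)
go((case(-115,0,200),-8.3,13,2),(case(-68,0,150),-8.3,12,5),(case(-62,0,135),-8.3,-15,4),(case(-62,0,125),-8.3,-40,5))
E
```

```text
heel [ 504.7 -164.6  199.8] yaw -7.8 pitch 12.8 t 25.0
jar s,n,l -48.5 98.7 -496.0
[-0.73 -0.02  2.14  0.51  0.62 -2.52] [ 0.399 -0.15   0.272] [ 0.4  0.7 -1.9]
 blade px [263. 162.] tab px [215. 152.]
scene [(17, [217.0, 154.0]), (130, [264.0, 163.0])]
 blade px [356. 161.] tab px [385. 149.]
side [(118, [386.0, 148.0]), (167, [355.0, 161.0])]
2 rows each [-5.4, -54.3, 0.0] [-0.07, -0.08, -0.23] -> TCP [388.0, -259.0, 272.0]
5 rows each [9.6, -1.4, -9.6] [0.03, 0.2, -0.0] -> TCP [436.0, -266.0, 224.0]
4 rows each [12.6, -1.8, 6.2] [0.97, 6.68, 0.0] -> TCP [486.0, -273.0, 249.0]
5 rows each [10.6, -1.5, 1.0] [0.72, 4.95, -0.0] -> TCP [540.0, -281.0, 254.0]
```

```bash
python3 -c "
from plan import *
go((case(-68,0,160),-8.3,12,7),(case(-62,0,140),-8.3,-10,4),(case(-62,0,125),-8.3,-40,6))"
```

```text
7 rows each [5.3, -16.5, -5.4] [0.0, 0.12, -0.07] -> TCP [436.0, -266.0, 234.0]
4 rows each [10.2, -1.5, 3.6] [0.79, 5.44, 0.0] -> TCP [477.0, -272.0, 248.0]
6 rows each [10.4, -1.5, 1.0] [0.72, 4.95, -0.0] -> TCP [540.0, -281.0, 254.0]
```

Call:
{"method": "jog_arm", "body": {
  "motion": [
    [255,[2,-10,-2],[0,0,0]],
    [255,[5,-17,-5],[0,0.1,-0.1]],
    [255,[6,-19,-6],[0,0.1,-0.1]],
    [255,[6,-19,-6],[0,0.1,-0.1]],
    [255,[6,-19,-6],[0,0.1,-0.1]],
    [255,[6,-17,-6],[0,0.1,0]],
    [255,[5,-10,-5],[0,0.1,0]],
    [255,[1,-5,-2],[0,0,0]]
  ]
}}

```text
t: 25.9
ee_pos: [0.4372, -0.2652, 0.2335]
eef_rot: [[-0.853, 0.142, 0.502], [0.12, 0.99, -0.077], [-0.507, -0.005, -0.862]]
force: [-0.2, -0.0, -2.2]
gripper_width: 0.0151
grip_force: 68.8
```

```bash
python3 -c "
from plan import *
cur();s=r.observe();print(s['joint_positions'].round(2))
go((case(-62,0,140),-8.3,-10,5),(case(-62,0,125),-8.3,-40,6))"
```

```text
heel [ 542.3 -280.   160.5] yaw -8.1 pitch 12.2 t 25.9
jar s,n,l 10.9 87.7 -608.3
[-0.89  0.21  2.01  0.63  0.61 -2.78]
5 rows each [7.9, -1.3, 2.8] [0.62, 4.41, -0.04] -> TCP [477.0, -272.0, 248.0]
6 rows each [10.4, -1.5, 1.0] [0.72, 4.95, -0.0] -> TCP [540.0, -281.0, 254.0]
```

Call:
{"method": "jog_arm", "body": {
  "motion": [
    [255,[7.9,-1.3,2.8],[0.62,4.41,0]],
    [255,[7.9,-1.3,2.8],[0.62,4.41,0]],
    [255,[7.9,-1.3,2.8],[0.62,4.41,0]],
    [255,[7.9,-1.3,2.8],[0.62,4.41,0]],
    [255,[7.9,-1.3,2.8],[0.62,4.41,0]],
    [255,[10.4,-1.5,1],[0.72,4.95,0]],
    [255,[10.4,-1.5,1],[0.72,4.95,0]],
    [255,[10.4,-1.5,1],[0.72,4.95,0]]
  ]
}}

```text
t: 26.7
ee_pos: [0.508, -0.2753, 0.2518]
eef_rot: [[-0.983, 0.138, -0.12], [0.138, 0.99, 0.011], [0.12, -0.006, -0.993]]
force: [-0.2, -0.7, -1.9]
gripper_width: 0.0146
grip_force: 69.0
```

Call:
{"method": "jog_arm", "body": {
  "motion": [
    [255,[10.4,-1.5,1],[0.72,4.95,0]],
    [255,[10.4,-1.5,1],[0.72,4.95,0]],
    [255,[10.4,-1.5,1],[0.72,4.95,0]],
    [255,[0,0,0],[0,0,0]],
    [255,[0,0,0],[0,0,0]],
    [255,[0,0,0],[0,0,0]],
    [255,[0,0,0],[0,0,0]]
  ]
}}

```text
t: 27.4
ee_pos: [0.5383, -0.2803, 0.2549]
eef_rot: [[-0.92, 0.137, -0.366], [0.129, 0.991, 0.047], [0.369, -0.004, -0.929]]
force: [-0.5, 0.9, -2.1]
gripper_width: 0.0152
grip_force: 69.0
```

```bash
cat > red.py <<'E'
from plan import *
cur();s=r.observe();print(s["joint_positions"].round(2),s["ee_pos"].round(3),s["force"].round(1))
for n in("scene","side","wrist"):
    c=cam(n);im=r.snapshot(n)[:,:,::-1];h=cv2.cvtColor(im,cv2.COLOR_BGR2HSV)
    hl,Rs=heel();u=proj(c,hl+Rs@[.03,0,.012]);print(" blade px",u.round(0),"tab px",proj(c,case(-12,-130,140)).round(0))
    m=cv2.inRange(h,(0,110,50),(4,255,255))|cv2.inRange(h,(176,110,50),(180,255,255));k,L,st,C=cv2.connectedComponentsWithStats(m)
    print(n,[(int(st[i,4]),C[i].round(0).tolist()) for i in range(1,k) if st[i,4]>12])
    cv2.imwrite(f"pics/r_{n}.png",im)
E
python3 red.py
```

```text
heel [ 545.6 -281.1  126.3] yaw -8.1 pitch -39.9 t 27.4
jar s,n,l 30.9 59.8 -609.2
[-0.51  0.64  1.08 -0.14  1.77 -1.94] [ 0.538 -0.28   0.255] [-0.5  0.9 -2.1]
 blade px [234. 178.] tab px [215. 152.]
scene [(19, [217.0, 155.0]), (234, [362.0, 260.0]), (39, [322.0, 335.0]), (3796, [197.0, 414.0]), (41, [327.0, 345.0])]
 blade px [361. 175.] tab px [385. 149.]
side [(129, [385.0, 148.0]), (137, [345.0, 189.0]), (184, [143.0, 237.0]), (2163, [77.0, 298.0]), (102, [188.0, 312.0]), (535, [343.0, 316.0])]
 blade px [324. 337.] tab px [155. 369.]
wrist [(889, [628.0, 89.0]), (1376, [145.0, 371.0]), (214, [347.0, 402.0])]
```

The side view shows the balls at (345,189), inside the case, and the blade is empty. Back for the last two.

```bash
python3 -c "
from plan import *
D=cam('side');p=plane(D,(345,189),.0175);import numpy as np
v=(p-CC)*1e3;c,q=np.cos(np.deg2rad(CY)),np.sin(np.deg2rad(CY));print('ball in case',c*v[0]+q*v[1],-q*v[0]+c*v[1])
go((case(-75,0,190),-8,-15,6),([.54,-.12,.21],-7,-22,6),([.50,.06,.21],-6,-27,6),([.47,.20,.20],-4.5,-30,5),(jar(-85,18),-4.2,-30,5))"
```

```text
ball in case 63.248027086265864 -57.219856450493424
6 rows each [-10.8, 1.4, 8.1] [-0.6, -4.11, 0.02] -> TCP [474.0, -272.0, 304.0]
6 rows each [3.4, 26.2, 4.4] [0.15, 1.16, 0.17] -> TCP [494.0, -114.0, 330.0]
6 rows each [-4.9, 29.7, 0.6] [0.09, 0.83, 0.17] -> TCP [464.0, 64.0, 334.0]
5 rows each [-4.7, 27.7, -1.7] [0.05, 0.6, 0.3] -> TCP [441.0, 202.0, 325.0]
5 rows each [-0.2, 27.0, -10.4] [0.0, -0.0, 0.06] -> TCP [440.0, 337.0, 273.0]
```

Call:
{"method": "jog_arm", "body": {
  "motion": [
    [255,[-10.8,1.4,8],[-0.6,-4.1,0]],
    [255,[-10.8,1.4,8],[-0.6,-4.1,0]],
    [255,[-10.8,1.4,8],[-0.6,-4.1,0]],
    [255,[-10.8,1.4,8],[-0.6,-4.1,0]],
    [255,[-10.8,1.4,8],[-0.6,-4.1,0]],
    [255,[-10.8,1.4,8],[-0.6,-4.1,0]],
    [255,[3.4,26,4.4],[0.15,1.16,0.17]],
    [255,[3.4,26,4.4],[0.15,1.16,0.17]]
  ]
}}

```text
t: 28.35
ee_pos: [0.4796, -0.2198, 0.3119]
eef_rot: [[-0.991, 0.136, 0.013], [0.135, 0.991, -0.009], [-0.014, -0.007, -1.0]]
force: [0.3, 0.4, -2.2]
gripper_width: 0.0152
grip_force: 69.1
```

Call:
{"method": "jog_arm", "body": {
  "motion": [
    [255,[3.4,26,4.4],[0.15,1.16,0.17]],
    [255,[3.4,26,4.4],[0.15,1.16,0.17]],
    [255,[3.4,26,4.4],[0.15,1.16,0.17]],
    [255,[3.4,26,4.4],[0.15,1.16,0.17]],
    [255,[-5,30,0.6],[0.09,0.83,0.17]],
    [255,[-5,30,0.6],[0.09,0.83,0.17]],
    [255,[-5,30,0.6],[0.09,0.83,0.17]],
    [255,[-5,30,0.6],[0.09,0.83,0.17]]
  ]
}}

```text
t: 29.15
ee_pos: [0.4738, 0.0051, 0.3313]
eef_rot: [[-0.986, 0.109, -0.126], [0.109, 0.994, 0.007], [0.126, -0.007, -0.992]]
force: [-0.1, -0.3, -1.2]
gripper_width: 0.0153
grip_force: 69.1
```

Call:
{"method": "jog_arm", "body": {
  "motion": [
    [255,[-5,30,0.6],[0.09,0.83,0.17]],
    [255,[-5,30,0.6],[0.09,0.83,0.17]],
    [255,[-4.7,28,-1.7],[0.05,0.6,0.3]],
    [255,[-4.7,28,-1.7],[0.05,0.6,0.3]],
    [255,[-4.7,28,-1.7],[0.05,0.6,0.3]],
    [255,[-4.7,28,-1.7],[0.05,0.6,0.3]],
    [255,[-4.7,28,-1.7],[0.05,0.6,0.3]],
    [255,[0,0,0],[0,0,0]]
  ]
}}

```text
t: 29.95
ee_pos: [0.4401, 0.2063, 0.3236]
eef_rot: [[-0.976, 0.074, -0.207], [0.073, 0.997, 0.009], [0.207, -0.006, -0.978]]
force: [0.5, -0.4, -2.0]
gripper_width: 0.015
grip_force: 69.2
```

```bash
python3 -c "
from plan import *
cur();s=r.observe();print(s['joint_positions'].round(2),s['gripper_width'])
go((jar(-85,18),-4.2,-30,6))"; python3 tab.py
```

```text
heel [469.  204.1 198.1] yaw -4.4 pitch -30.2 t 29.95
jar s,n,l -101.9 66.0 -130.9
[ 0.27  0.31  1.42  0.06  1.6  -1.23] 0.014991587106065471
6 rows each [-0.0, 21.8, -8.4] [0.0, -0.03, 0.04] -> TCP [440.0, 337.0, 273.0]
[148.10309278 385.74226804] [143 377] [153 393]
```

Call:
{"method": "jog_arm", "body": {
  "motion": [
    [255,[0,21.8,-8.4],[0,0,0]],
    [255,[0,21.8,-8.4],[0,0,0]],
    [255,[0,21.8,-8.4],[0,0,0]],
    [255,[0,21.8,-8.4],[0,0,0]],
    [255,[0,21.8,-8.4],[0,0,0]],
    [255,[0,21.8,-8.4],[0,0,0]],
    [255,[0,0,0],[0,0,0]]
  ]
}}

```text
t: 30.7
ee_pos: [0.4407, 0.3357, 0.2724]
eef_rot: [[-0.975, 0.075, -0.207], [0.075, 0.997, 0.008], [0.207, -0.007, -0.978]]
force: [-0.2, -0.9, -1.7]
gripper_width: 0.0152
grip_force: 69.1
```

```bash
python3 -c "
from plan import *
cur()
go((jar(-40,17),-4.2,-39,4),(jar(0,12,),-4.2,-39,3),(jar(14,6),-4.2,-34,2),(jar(36,4),-4.2,-31,3),(jar(52,3),-4.2,-31,3))"
```

```text
heel [469.6 333.3 146.9] yaw -4.6 pitch -30.2 t 30.7
jar s,n,l -83.9 17.2 -2.0
4 rows each [14.4, -0.6, -4.8] [0.19, 2.19, 0.07] -> TCP [498.0, 333.0, 253.0]
3 rows each [10.7, -0.8, -8.1] [0.0, 0.0, 0.0] -> TCP [530.0, 331.0, 229.0]
2 rows each [-1.0, 0.1, -6.8] [-0.18, -2.49, -0.0] -> TCP [528.0, 331.0, 215.0]
3 rows each [3.8, -0.3, -4.7] [-0.07, -1.0, -0.0] -> TCP [540.0, 330.0, 201.0]
3 rows each [4.4, -0.3, -3.0] [0.0, 0.0, 0.0] -> TCP [553.0, 329.0, 192.0]
```

Call:
{"method": "jog_arm", "body": {
  "motion": [
    [255,[14.4,0,-4.8],[0.19,2.2,0.1]],
    [255,[14.4,0,-4.8],[0.19,2.2,0.1]],
    [255,[14.4,-0.3,-4.8],[0.19,2.2,0.1]],
    [255,[14.4,-0.6,-4.8],[0.19,2.2,0.1]],
    [255,[10.7,-0.8,-8.1],[0,0,0]],
    [255,[10.7,-0.8,-8.1],[0,0,0]],
    [255,[10.7,-0.8,-8.1],[0,0,0]],
    [255,[0,0,0],[0,0,0]]
  ]
}}

```text
t: 31.5
ee_pos: [0.5319, 0.3309, 0.2289]
eef_rot: [[-0.933, 0.069, -0.352], [0.066, 0.998, 0.019], [0.353, -0.005, -0.936]]
force: [2.2, -0.6, 1.0]
gripper_width: 0.0151
grip_force: 69.5
```

Call:
{"method": "jog_arm", "body": {
  "motion": [
    [255,[-1,0.1,-6.8],[-0.18,-2.5,0]],
    [255,[-1,0.1,-6.8],[-0.18,-2.5,0]],
    [255,[3.8,-0.3,-4.7],[-0.07,-1,0]],
    [255,[3.8,-0.3,-4.7],[-0.07,-1,0]],
    [255,[3.8,-0.3,-4.7],[-0.07,-1,0]],
    [255,[0,0,0],[0,0,0]]
  ]
}}

```text
t: 32.1
ee_pos: [0.5401, 0.3308, 0.2017]
eef_rot: [[-0.973, 0.069, -0.219], [0.068, 0.998, 0.01], [0.219, -0.005, -0.976]]
force: [2.7, -0.5, -0.8]
gripper_width: 0.0145
grip_force: 69.4
```

Call:
{"method": "jog_arm", "body": {
  "motion": [
    [255,[4.2,-0.3,-3],[0,0,0]],
    [255,[4.2,-0.3,-3],[0,0,0]],
    [255,[4.2,-0.3,-3],[0,0,0]],
    [255,[0,0,0],[0,0,0]]
  ]
}}

```text
t: 32.5
ee_pos: [0.5534, 0.3299, 0.1934]
eef_rot: [[-0.973, 0.069, -0.22], [0.068, 0.998, 0.01], [0.22, -0.005, -0.976]]
force: [1.1, -0.6, 5.3]
gripper_width: 0.015
grip_force: 70.3
```

```bash
python3 st.py
```

```text
heel [580.6 328.1  67.5] yaw -4.1 pitch -30.9 t 32.5
jar s,n,l 52.0 4.1 0.9
[ 0.4   0.66  1.19  0.09  1.5  -1.12] [ 1.1 -0.6  5.3]
scene [(140, [325.0, 340.0])]
 blade centre px [336. 334.] corner px [328. 341.]
side [(59, [155.0, 241.0]), (130, [155.0, 259.0]), (110, [186.0, 311.0])]
 blade centre px [194. 312.] corner px [188. 314.]
```

Call:
{"method": "jog_arm", "body": {
  "motion": [
    [255,[2,-0.1,-1.4],[0,0,0]],
    [255,[2,-0.1,-1.4],[0,0,0]],
    [255,[0,0,0],[0,0,0]]
  ]
}}

```text
t: 32.9
ee_pos: [0.5575, 0.3297, 0.1908]
eef_rot: [[-0.973, 0.069, -0.219], [0.068, 0.998, 0.01], [0.219, -0.005, -0.976]]
force: [0.6, -1.4, 7.4]
gripper_width: 0.015
grip_force: 70.5
```

Call:
{"method": "jog_arm", "body": {
  "motion": [
    [255,[2,-0.1,-1],[0,0,0]],
    [255,[0,0,0],[0,0,0]]
  ]
}}

```text
t: 33.1
ee_pos: [0.5589, 0.3299, 0.1906]
eef_rot: [[-0.973, 0.069, -0.22], [0.068, 0.998, 0.011], [0.22, -0.004, -0.975]]
force: [-4.9, -0.3, 17.6]
gripper_width: 0.0152
grip_force: 71.6
```

```bash
python3 st.py; python3 -c "
from plan import *
go((jar(60,5),-4.2,-22,2),(jar(62,5),-4.2,-6,3),(jar(64,6),-4.2,10,3),(jar(52,9),-4.2,12,2))"
```

```text
heel [586.1 328.1  64.7] yaw -4.1 pitch -31.0 t 33.1
jar s,n,l 58.1 4.4 1.4
[ 0.39  0.67  1.17  0.09  1.5  -1.12] [-4.9 -0.3 17.6]
scene [(165, [326.0, 342.0])]
 blade centre px [334. 335.] corner px [328. 341.]
side [(60, [155.0, 241.0]), (129, [155.0, 259.0]), (18, [189.0, 307.0]), (77, [181.0, 315.0])]
 blade centre px [192. 312.] corner px [188. 314.]
2 rows each [-8.6, 0.0, -3.1] [-0.36, -4.46, -0.03] -> TCP [542.0, 330.0, 184.0]
3 rows each [-9.8, 0.7, -6.2] [-0.39, -5.32, -0.0] -> TCP [512.0, 332.0, 166.0]
3 rows each [-7.7, 0.6, -8.5] [-0.39, -5.32, -0.0] -> TCP [489.0, 334.0, 140.0]
2 rows each [-5.7, 0.4, 2.5] [-0.07, -1.0, -0.0] -> TCP [478.0, 335.0, 145.0]
```

Call:
{"method": "jog_arm", "body": {
  "motion": [
    [255,[-5,0,-1],[-0.3,-4.5,0]],
    [255,[-10,0.2,-4],[-0.3,-4.5,0]],
    [255,[-9.8,0.7,-6.2],[-0.4,-5.3,0]],
    [255,[-9.8,0.7,-6.2],[-0.4,-5.3,0]],
    [255,[-9.8,0.7,-6.2],[-0.4,-5.3,0]],
    [255,[-7.7,0.6,-8],[-0.4,-5.3,0]],
    [255,[-7.7,0.6,-8],[-0.4,-5.3,0]],
    [255,[-7.7,0.6,-8],[-0.4,-5.3,0]]
  ]
}}

```text
t: 34.0
ee_pos: [0.4927, 0.3332, 0.1433]
eef_rot: [[-0.886, 0.074, 0.458], [0.062, 0.997, -0.041], [-0.459, -0.008, -0.888]]
force: [4.0, -2.1, -0.7]
gripper_width: 0.0151
grip_force: 69.2
```

Call:
{"method": "jog_arm", "body": {
  "motion": [
    [255,[-4,0.4,2],[-0.1,-1,0]],
    [255,[-4,0.4,2],[-0.1,-1,0]],
    [255,[-2,0.2,1],[0,0,0]],
    [255,[-2,0.2,1],[0,0,0]],
    [255,[-2,0.2,1.5],[0,0,0]],
    [255,[-4,0.4,3.5],[0,0,0]],
    [255,[-6,0.4,5],[0,0,0]],
    [255,[-6,0.4,5],[0,0,0]]
  ]
}}

```text
t: 34.8
ee_pos: [0.463, 0.335, 0.1647]
eef_rot: [[-0.871, 0.077, 0.486], [0.061, 0.997, -0.047], [-0.488, -0.011, -0.873]]
force: [-0.3, 0.3, -1.6]
gripper_width: 0.0149
grip_force: 69.1
```

```bash
python3 st.py; python3 -c "
from plan import *
go((jar(0,18),-4.2,12,4),(jar(-50,26),-4.2,12,4),(jar(-80,50),-4.2,12,3))"
```

```text
heel [567.  326.8  89.3] yaw -4.3 pitch 10.9 t 34.8
jar s,n,l 29.5 16.1 -1.3
[ 0.73  0.44  1.87 -0.7   0.59 -0.22] [-0.3  0.3 -1.6]
scene [(240, [362.0, 260.0]), (100, [342.0, 323.0])]
 blade centre px [344. 316.] corner px [328. 341.]
side [(60, [155.0, 241.0]), (129, [155.0, 259.0]), (100, [202.0, 295.0]), (54, [189.0, 301.0])]
 blade centre px [199. 297.] corner px [188. 314.]
4 rows each [-6.4, 0.6, 3.5] [0.04, -0.26, 0.02] -> TCP [437.0, 338.0, 179.0]
4 rows each [-9.8, 0.7, 8.0] [0.0, 0.0, 0.0] -> TCP [398.0, 341.0, 211.0]
3 rows each [-4.6, 0.3, 11.9] [0.0, 0.0, 0.0] -> TCP [384.0, 342.0, 247.0]
```

Nothing is left at the corner; both seem to be on the blade. Withdraw and carry them over.

Call:
{"method": "jog_arm", "body": {
  "motion": [
    [255,[-6,0.6,3.7],[0,-0.2,0]],
    [255,[-6,0.6,3.7],[0,-0.2,0]],
    [255,[-6,0.6,3.7],[0,-0.2,0]],
    [255,[-6,0.6,3.7],[0,-0.2,0]],
    [255,[-7,0.5,6],[0,0,0]],
    [255,[-9,0.7,8],[0,0,0]],
    [255,[-9,0.7,8],[0,0,0]],
    [255,[-9,0.7,8],[0,0,0]]
  ]
}}

```text
t: 35.7
ee_pos: [0.4046, 0.3401, 0.2099]
eef_rot: [[-0.864, 0.076, 0.498], [0.061, 0.997, -0.047], [-0.5, -0.01, -0.866]]
force: [-0.9, -0.9, -2.9]
gripper_width: 0.0151
grip_force: 69.1
```

Call:
{"method": "jog_arm", "body": {
  "motion": [
    [255,[-7,0.5,8],[0,0,0]],
    [255,[-5,0.4,10],[0,0,0]],
    [255,[-3,0.3,12],[0,0,0]],
    [255,[-3,0,12],[0,0,0]]
  ]
}}

```text
t: 36.1
ee_pos: [0.387, 0.3414, 0.252]
eef_rot: [[-0.864, 0.076, 0.498], [0.061, 0.997, -0.047], [-0.5, -0.01, -0.866]]
force: [-0.1, 0.3, -2.4]
gripper_width: 0.0151
grip_force: 69.1
```

```bash
python3 st.py
```

```text
heel [492.1 333.3 178. ] yaw -4.2 pitch 11.7 t 36.1
jar s,n,l -80.1 55.4 -0.3
[ 0.87  0.25  1.86 -0.6   0.81 -0.25] [-0.1  0.3 -2.4]
scene [(242, [362.0, 260.0]), (205, [374.0, 279.0])]
 blade centre px [378. 276.] corner px [328. 341.]
side [(60, [155.0, 241.0]), (129, [155.0, 259.0]), (273, [220.0, 275.0])]
 blade centre px [223. 275.] corner px [188. 314.]
```

Two balls on the blade (205 px against 289 px for three) and the jar is empty. Same carry path.

Call:
{"method": "jog_arm", "body": {
  "motion": [
    [255,[4,-8,4.3],[0,-0.14,-0.13]],
    [255,[7,-14,4.3],[0,-0.14,-0.13]],
    [255,[7.5,-19,4.3],[0,-0.14,-0.13]],
    [255,[7.5,-19,4.3],[0,-0.14,-0.13]],
    [255,[7.5,-19,4.3],[0,-0.14,-0.13]],
    [255,[7.5,-19,4.3],[0,-0.14,-0.13]],
    [255,[6,-20,4],[0,-0.14,-0.13]],
    [255,[5,-22,0],[0,0,-0.17]]
  ]
}}

```text
t: 37.0
ee_pos: [0.4397, 0.1999, 0.2809]
eef_rot: [[-0.854, 0.096, 0.512], [0.077, 0.995, -0.057], [-0.515, -0.009, -0.857]]
force: [-0.1, 1.5, -2.5]
gripper_width: 0.0151
grip_force: 69.2
```

Call:
{"method": "jog_arm", "body": {
  "motion": [
    [255,[4,-24,0.8],[0,0,-0.17]],
    [255,[4,-24,0.8],[0,0,-0.17]],
    [255,[3,-24,0.8],[0,0,-0.17]],
    [255,[2,-24,0.8],[0,0,-0.17]],
    [255,[0,-24,0.8],[0,0,-0.2]],
    [255,[-1,-24,0],[0,0,-0.2]],
    [255,[-1,-24,0],[0,0,-0.2]],
    [255,[-1,-24,0],[0,0,-0.2]]
  ]
}}

```text
t: 37.8
ee_pos: [0.4487, 0.0077, 0.2844]
eef_rot: [[-0.852, 0.122, 0.509], [0.1, 0.993, -0.071], [-0.514, -0.009, -0.858]]
force: [0.9, -0.5, -1.1]
gripper_width: 0.015
grip_force: 69.1
```

Call:
{"method": "jog_arm", "body": {
  "motion": [
    [255,[-2,-24,0],[0,0,-0.2]],
    [255,[-4,-24,0],[0,0,-0.2]],
    [255,[-6,-22,-2],[0,0,-0.2]],
    [255,[-8,-21,-2],[0,0,-0.1]],
    [255,[-8,-21,-2],[0,0,-0.1]],
    [255,[-8,-20,-2],[0,0,-0.1]],
    [255,[-8,-16,-2],[0,0,-0.1]],
    [255,[-4,-10,-2],[0,0,0]]
  ]
}}

```text
t: 38.6
ee_pos: [0.4002, -0.1502, 0.2723]
eef_rot: [[-0.85, 0.14, 0.508], [0.116, 0.99, -0.08], [-0.514, -0.009, -0.858]]
force: [0.3, -0.1, -1.6]
gripper_width: 0.0153
grip_force: 69.1
```

Call:
{"method": "jog_arm", "body": {
  "motion": [
    [255,[2,-10,-2],[0,0,0]],
    [255,[5,-17,-5],[0,0.1,-0.1]],
    [255,[6,-19,-6],[0,0.1,-0.1]],
    [255,[6,-19,-6],[0,0.1,-0.1]],
    [255,[6,-19,-6],[0,0.1,-0.1]],
    [255,[6,-17,-6],[0,0.1,0]],
    [255,[5,-10,-5],[0,0.1,0]],
    [255,[1,-5,-2],[0,0,0]]
  ]
}}

```text
t: 39.4
ee_pos: [0.4383, -0.2656, 0.2341]
eef_rot: [[-0.855, 0.146, 0.498], [0.121, 0.989, -0.082], [-0.505, -0.01, -0.863]]
force: [-0.4, -0.3, -2.1]
gripper_width: 0.0149
grip_force: 69.1
```

```bash
python3 red.py; python3 -c "
from plan import *
go((case(-62,0,140),-8.3,-10,5),(case(-62,0,125),-8.3,-40,6))"
```

```text
heel [ 542.9 -281.1  160.7] yaw -8.3 pitch 12.1 t 39.4
jar s,n,l 11.5 88.2 -609.4
[-0.88  0.21  2.01  0.62  0.61 -2.76] [ 0.438 -0.266  0.234] [-0.4 -0.3 -2.1]
 blade px [234. 159.] tab px [215. 152.]
scene [(17, [217.0, 154.0]), (80, [231.0, 161.0]), (236, [362.0, 260.0]), (3797, [197.0, 414.0])]
 blade px [364. 154.] tab px [385. 149.]
side [(122, [386.0, 148.0]), (113, [362.0, 155.0]), (146, [346.0, 189.0]), (185, [143.0, 236.0]), (2161, [77.0, 298.0]), (519, [343.0, 316.0])]
 blade px [325. 337.] tab px [190. 310.]
wrist [(651, [280.0, 259.0]), (337, [348.0, 258.0]), (870, [189.0, 312.0]), (372, [573.0, 336.0])]
5 rows each [7.8, -1.5, 2.6] [0.67, 4.37, -0.01] -> TCP [477.0, -272.0, 248.0]
6 rows each [10.4, -1.5, 1.0] [0.72, 4.95, -0.0] -> TCP [540.0, -281.0, 254.0]
```

Call:
{"method": "jog_arm", "body": {
  "motion": [
    [255,[7.8,-1.3,2.7],[0.62,4.41,0]],
    [255,[7.8,-1.3,2.7],[0.62,4.41,0]],
    [255,[7.8,-1.3,2.7],[0.62,4.41,0]],
    [255,[7.8,-1.3,2.7],[0.62,4.41,0]],
    [255,[7.8,-1.3,2.7],[0.62,4.41,0]],
    [255,[10.4,-1.5,1],[0.72,4.95,0]],
    [255,[10.4,-1.5,1],[0.72,4.95,0]],
    [255,[10.4,-1.5,1],[0.72,4.95,0]]
  ]
}}

```text
t: 40.35
ee_pos: [0.5088, -0.2751, 0.2523]
eef_rot: [[-0.983, 0.138, -0.123], [0.138, 0.99, 0.006], [0.123, -0.012, -0.992]]
force: [0.2, -0.4, -0.7]
gripper_width: 0.0149
grip_force: 69.1
```

Call:
{"method": "jog_arm", "body": {
  "motion": [
    [255,[10.4,-1.5,1],[0.72,4.95,0]],
    [255,[10.4,-1.5,1],[0.72,4.95,0]],
    [255,[10.4,-1.5,1],[0.72,4.95,0]],
    [255,[0,0,0],[0,0,0]],
    [255,[0,0,0],[0,0,0]],
    [255,[0,0,0],[0,0,0]],
    [255,[0,0,0],[0,0,0]]
  ]
}}

```text
t: 41.05
ee_pos: [0.5392, -0.2802, 0.2552]
eef_rot: [[-0.919, 0.136, -0.369], [0.129, 0.991, 0.042], [0.372, -0.009, -0.928]]
force: [-0.8, -0.0, -2.1]
gripper_width: 0.015
grip_force: 69.1
```

```bash
python3 red.py; python3 -c "
from plan import *
go((case(-75,0,190),-8,-10,6),([.55,-.12,.20],-7,0,7),([.56,.022,.09],0,0,6),([.56,.022,.010],0,0,4))"
```

```text
heel [ 546.1 -281.6  126.6] yaw -8.2 pitch -40.1 t 41.05
jar s,n,l 31.2 60.3 -609.6
[-0.5   0.64  1.08 -0.14  1.77 -1.94] [ 0.539 -0.28   0.255] [-0.8 -0.  -2.1]
 blade px [234. 178.] tab px [215. 152.]
scene [(20, [217.0, 155.0]), (18, [207.0, 208.0]), (236, [362.0, 260.0]), (3801, [197.0, 414.0])]
 blade px [361. 175.] tab px [385. 149.]
side [(127, [385.0, 148.0]), (191, [342.0, 190.0]), (184, [143.0, 237.0]), (2163, [78.0, 298.0]), (536, [343.0, 316.0])]
 blade px [325. 337.] tab px [155. 368.]
wrist [(814, [628.0, 88.0]), (1370, [147.0, 370.0]), (567, [341.0, 393.0]), (477, [316.0, 405.0])]
6 rows each [-12.6, 1.6, 7.1] [-0.67, -4.97, 0.02] -> TCP [464.0, -270.0, 298.0]
7 rows each [-0.2, 23.0, -0.6] [-0.19, -1.42, 0.14] -> TCP [463.0, -109.0, 294.0]
6 rows each [1.6, 21.9, -18.3] [0.0, 0.0, 1.17] -> TCP [472.0, 22.0, 184.0]
4 rows each [0.0, 0.0, -20.0] [0.0, 0.0, 0.0] -> TCP [472.0, 22.0, 104.0]
```

```bash
python3 - <<'E'
from plan import *
def inc(p):
    v=(p-CC)*1e3;c,q=np.cos(np.deg2rad(CY)),np.sin(np.deg2rad(CY));return np.round([c*v[0]+q*v[1],-q*v[0]+c*v[1],v[2]])
for z in(.0175,.05,.085,.1): print(inc(plane(cam("scene"),(207,208),z)))
for n,u in(("side",(342,190)),("wrist",(341,393)),("wrist",(316,405))): print(n,inc(plane(cam(n),u,.0175)))
im=cv2.imread("pics/r_side.png");h=cv2.cvtColor(im,cv2.COLOR_BGR2HSV);m=cv2.inRange(h,(0,110,50),(4,255,255))|cv2.inRange(h,(176,110,50),(180,255,255))
ys,xs=np.nonzero(m[170:215,310:400]);print(xs.min()+310,xs.max()+310,ys.min()+170,ys.max()+170)
w=cv2.imread("pics/r_wrist.png");a=cv2.imread("pics/r_scene.png")
cv2.imwrite("pics/v.png",np.hstack([cv2.resize(w[330:480,220:420],(400,300)),cv2.resize(a[150:225,180:280],(400,300))]))
E
```

```text
[ 59. -16.  17.]
[65. 29. 50.]
[72. 78. 85.]
[ 75.  99. 100.]
side [ 66. -47.  17.]
wrist [52. 19. 18.]
wrist [65. -9. 18.]
330 352 182 197
```

View pics/v.png

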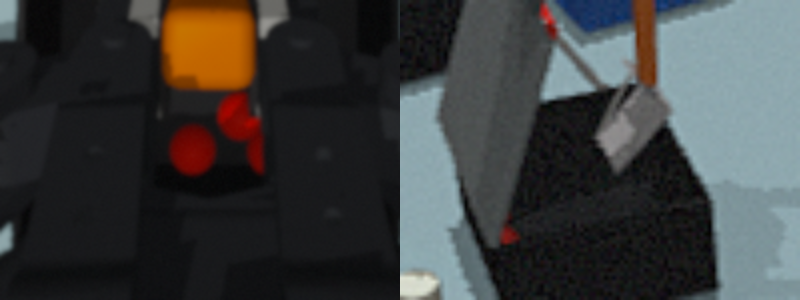

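The wrist crop shows red balls in the case at (190,150) and (245,120). The scene crop shows an empty blade and a ball glimpse inside the case corner at (508,235). Now put the scoop back on the mat.

Call:
{"method": "jog_arm", "body": {
  "motion": [
    [255,[-12.6,1.6,7],[-0.67,-5,0]],
    [255,[-12.6,1.6,7],[-0.67,-5,0]],
    [255,[-12.6,1.6,7],[-0.67,-5,0]],
    [255,[-12.6,1.6,7],[-0.67,-5,0]],
    [255,[-12.6,1.6,7],[-0.67,-5,0]],
    [255,[-12.6,1.6,7],[-0.67,-5,0]],
    [255,[0,23,-0.6],[-0.2,-1.4,0.14]],
    [255,[0,23,-0.6],[-0.2,-1.4,0.14]]
  ]
}}

```text
t: 42.0
ee_pos: [0.4631, -0.2244, 0.2958]
eef_rot: [[-0.971, 0.137, 0.193], [0.133, 0.991, -0.033], [-0.196, -0.007, -0.981]]
force: [0.9, -1.1, -1.8]
gripper_width: 0.0148
grip_force: 69.2
```

Call:
{"method": "jog_arm", "body": {
  "motion": [
    [255,[0,23,-0.6],[-0.2,-1.4,0.14]],
    [255,[0,23,-0.6],[-0.2,-1.4,0.14]],
    [255,[0,23,-0.6],[-0.2,-1.4,0.14]],
    [255,[0,23,-0.6],[-0.2,-1.4,0.14]],
    [255,[0,23,-0.6],[-0.2,-1.4,0.14]],
    [255,[1.6,22,-10],[0,0,0.5]],
    [255,[1.6,22,-10],[0,0,0.5]],
    [255,[1.6,22,-10],[0,0,0.5]]
  ]
}}

```text
t: 42.8
ee_pos: [0.4686, -0.0428, 0.2622]
eef_rot: [[-0.945, 0.098, 0.312], [0.09, 0.995, -0.038], [-0.314, -0.008, -0.949]]
force: [0.0, 0.2, -1.8]
gripper_width: 0.0153
grip_force: 69.2
```

Call:
{"method": "jog_arm", "body": {
  "motion": [
    [255,[1.6,22,-10],[0,0,0.5]],
    [255,[1.6,22,-10],[0,0,0.5]],
    [255,[1.6,20,-10],[0,0,0.5]],
    [255,[0,0,0],[0,0,0]],
    [255,[0,0,0],[0,0,0]]
  ]
}}

```text
t: 43.3
ee_pos: [0.4735, 0.0205, 0.2323]
eef_rot: [[-0.947, 0.071, 0.312], [0.065, 0.997, -0.03], [-0.313, -0.008, -0.95]]
force: [0.2, -0.4, -0.6]
gripper_width: 0.0152
grip_force: 69.2
```

```bash
python3 -c "
from plan import *
cur()
go(([.565,.022,.06],-4,0,6),([.565,.022,.008],-4,0,3))"
```

```text
heel [561.5  14.3 138.4] yaw -4.0 pitch 0.0 t 43.3
jar s,n,l 19.9 67.3 -313.5
6 rows each [0.6, 1.3, -13.1] [0.01, 0.0, 0.01] -> TCP [477.0, 28.0, 154.0]
3 rows each [0.0, 0.0, -17.3] [0.0, 0.0, 0.0] -> TCP [477.0, 28.0, 102.0]
```

Call:
{"method": "jog_arm", "body": {
  "motion": [
    [255,[0.6,1.3,-20],[0,0,0]],
    [255,[0.6,1.3,-25],[0,0,0]],
    [255,[0.6,1.3,-25],[0,0,0]],
    [255,[0.6,1.3,-25],[0,0,0]],
    [255,[0,1,-20],[0,0,0]],
    [255,[0,0,-12],[0,0,0]],
    [255,[0,0,-3],[0,0,0]],
    [255,[0,0,0],[0,0,0]]
  ]
}}

```text
t: 44.1
ee_pos: [0.4766, 0.0257, 0.1024]
eef_rot: [[-0.947, 0.073, 0.313], [0.067, 0.997, -0.03], [-0.314, -0.008, -0.949]]
force: [-0.7, -0.7, 0.4]
gripper_width: 0.0151
grip_force: 69.5
```

Call:
{"method": "jog_arm", "body": {
  "motion": [
    [255,[0,0,-2],[0,0,0]],
    [255,[0,0,-2],[0,0,0]],
    [255,[0,0,0],[0,0,0]]
  ]
}}

```text
t: 44.4
ee_pos: [0.4766, 0.0261, 0.0988]
eef_rot: [[-0.947, 0.072, 0.313], [0.066, 0.997, -0.03], [-0.315, -0.008, -0.949]]
force: [-4.4, -1.9, 6.6]
gripper_width: 0.0153
grip_force: 70.2
```

Call:
{"method": "jog_arm", "body": {
  "motion": [
    [255,[0,0,-1.5],[0,0,0]],
    [255,[0,0,0],[0,0,0]],
    [255,[0,0,0],[0,0,0]]
  ]
}}

```text
t: 44.7
ee_pos: [0.4765, 0.0261, 0.0975]
eef_rot: [[-0.947, 0.072, 0.313], [0.066, 0.997, -0.03], [-0.315, -0.008, -0.949]]
force: [-5.0, -1.4, 7.0]
gripper_width: 0.0151
grip_force: 70.5
```

```bash
python3 -c "
from plan import *
cur();print(r.observe()['force'].round(1),r.observe()['torque'].round(2))"
```

```text
heel [564.6  19.7   3.7] yaw -4.1 pitch 0.1 t 44.7
jar s,n,l 89.6 -47.9 -307.8
[-5.  -1.4  7. ] [-0.26  0.02 -0.22]
```

Seated (heel estimate z 3.7 mm, 7 N). Release, retreat and head for the stay tab.

Call:
{"method": "jog_arm", "body": {
  "motion": [
    [180,[0,0,0],[0,0,0]],
    [140,[0,0,0],[0,0,0]],
    [120,[0,0,0],[0,0,0]],
    [120,[-3,0.3,9],[0,0,0]],
    [120,[-8,0.8,24],[0,0,0]],
    [120,[-9,0.9,28],[0,0,0]],
    [120,[-9,0.9,28],[0,0,0]],
    [120,[-5,0,30],[0,0,0]]
  ]
}}

```text
t: 45.5
ee_pos: [0.4407, 0.0297, 0.217]
eef_rot: [[-0.948, 0.071, 0.311], [0.065, 0.997, -0.03], [-0.312, -0.008, -0.95]]
force: [0.7, 0.2, 0.0]
gripper_width: 0.0455
grip_force: 0.0
```

Call:
{"method": "jog_arm", "body": {
  "motion": [
    [255,[-2,-25,20],[0,3,-0.5]],
    [255,[-2,-28,20],[0,3,-0.5]],
    [255,[-2,-28,20],[0,3,-0.5]],
    [255,[-2,-28,20],[0,3,-0.5]],
    [255,[-2,-28,10],[0,3,-0.5]],
    [255,[-2,-28,0],[0,3,-0.5]],
    [255,[-2,-28,0],[0,0.4,-0.5]],
    [255,[-2,-28,0],[0,0,-0.5]]
  ]
}}

```text
t: 46.3
ee_pos: [0.4259, -0.1924, 0.3062]
eef_rot: [[-0.991, 0.134, -0.006], [0.134, 0.99, -0.038], [0.001, -0.038, -0.999]]
force: [-0.2, 0.5, 0.7]
gripper_width: -0.0001
grip_force: 0.0
```

```bash
python3 scoop.py pics/w5.png; python3 tab.py; python3 - <<'E'
from plan import *
S,D=cam("scene"),cam("side")
p=case(-12,-130,140)
for q in((-45,-150,128),):print((case(*q)*1e3).round(0))
for n,c,uv in(("scene",S,(325,172)),): print("turq",plane(c,uv,.05).round(2))
# scoop yaw & tilt check from two handle ends in scene/side
a=r.snapshot("scene")[:,:,::-1];b=r.snapshot("side")[:,:,::-1];o=[]
for im,(x0,y0,x1,y1) in((a,(255,205,340,290)),(b,(270,225,350,290))):
    h=cv2.cvtColor(im,cv2.COLOR_BGR2HSV)[y0:y1,x0:x1];m=cv2.inRange(h,(6,140,70),(17,255,255));P=np.argwhere(m)[:,::-1].astype('float32')+[x0,y0]
    v=cv2.fitLine(P.astype('float32'),2,0,.01,.01).ravel();q=(P-v[2:])@v[:2];e=[v[2:]+v[:2]*q.min(),v[2:]+v[:2]*q.max()];e.sort(key=lambda u:u[1]);o.append(e)
T=[tri((S,o[0][i]),(D,o[1][i])) for i in(0,1)];d=T[1][0]-T[0][0];print([(t[0]*1e3).round(1) for t in T],[round(t[1]*1e3,1) for t in T],"elev",np.rad2deg(np.arctan2(-d[2],np.hypot(d[0],d[1]))))
E
```

```text
46.3 [ 0.4259 -0.1924  0.3062] [[-0.991, 0.134, -0.006], [0.134, 0.99, -0.038], [0.001, -0.038, -0.999]] -0.00013862453999666463 [-0.527  0.197  1.622 -0.037  1.31  -1.954]
scene [288 216  38  45 332] [288.8 258.1] [323.3 217.1]
side [   0  200   93   48 1322] [ -3.2 240.4] [ 89.8 195.4]
wrist [ 504  214   83   67 1640] [505.3 279.3] [583.2 215. ]
[148.10204082 385.69387755] [143 377] [153 393]
[ 542. -433.  128.]
turq [ 0.26 -0.26  0.05]
[array([455.5,  25.3, 125.7]), array([562.1,  24.7,  21.8])] [np.float64(1.4), np.float64(2.5)] elev 44.25075936247536
```

Call:
{"method": "jog_arm", "body": {
  "motion": [
    [255,[5,-24,0],[0,0,0]],
    [255,[5,-24,0],[0,0,0]],
    [255,[6,-24,0],[0,0,0]],
    [255,[10,-24,0],[0,0,0]],
    [255,[13,-24,0],[0,0,0]],
    [255,[13,-24,0],[0,0,0]],
    [255,[13,-24,0],[0,0,0]],
    [255,[13,-24,0],[0,0,0]]
  ]
}}

```text
t: 47.4
ee_pos: [0.505, -0.3833, 0.3058]
eef_rot: [[-0.991, 0.133, -0.006], [0.133, 0.99, -0.038], [0.001, -0.038, -0.999]]
force: [0.6, -0.6, 0.4]
gripper_width: -0.0001
grip_force: 0.0
```

Call:
{"method": "jog_arm", "body": {
  "motion": [
    [255,[14,-24,0],[0,0,0]],
    [255,[14,-23,0],[0,0,0]],
    [255,[0,0,0],[0,0,0]]
  ]
}}

```text
t: 47.7
ee_pos: [0.5336, -0.4316, 0.305]
eef_rot: [[-0.991, 0.134, -0.006], [0.134, 0.99, -0.038], [0.001, -0.039, -0.999]]
force: [-0.4, 0.9, -0.2]
gripper_width: -0.0001
grip_force: 0.0
```

```bash
python3 - <<'E'
from plan import *
s=r.observe();print(s["ee_pos"].round(4),s["joint_positions"].round(2));v=(s["ee_pos"]-CC)*1e3;c,q=np.cos(np.deg2rad(CY)),np.sin(np.deg2rad(CY));print("case",c*v[0]+q*v[1],-q*v[0]+c*v[1],v[2])
W=cam("wrist");im=r.snapshot("wrist")[:,:,::-1];h=cv2.cvtColor(im,cv2.COLOR_BGR2HSV);m=cv2.inRange(h,(0,140,60),(5,255,255))
k,L,st,C=cv2.connectedComponentsWithStats(m);print([(int(st[i,4]),st[i,:4].tolist(),C[i].round()) for i in range(1,k) if st[i,4]>40])
for y in(-98,-130,-163):print(proj(W,case(-12,y,140)).round(0))
E
```

```text
[ 0.5336 -0.4316  0.305 ] [-0.75  0.53  1.1  -0.03  1.49 -2.19]
case -53.3240341781734 -149.90749585052214 304.9966474656748
[(1390, [317, 260, 102, 34], array([371., 272.])), (686, [449, 261, 33, 35], array([465., 278.])), (349, [427, 274, 22, 21], array([437., 284.]))]
[386. 265.]
[351. 264.]
[316. 264.]
```

Call:
{"method": "jog_arm", "body": {
  "motion": [
    [255,[0,0,-25],[0,0,0]],
    [255,[0,0,-25],[0,0,0]],
    [255,[0,0,-25],[0,0,0]],
    [255,[0,0,-25],[0,0,0]],
    [255,[0,0,-25],[0,0,0]],
    [255,[0,0,-25],[0,0,0]],
    [255,[0,0,-25],[0,0,0]],
    [255,[0,0,-5],[0,0,0]]
  ]
}}

```text
t: 48.55
ee_pos: [0.5311, -0.4281, 0.1233]
eef_rot: [[-0.991, 0.133, -0.009], [0.133, 0.991, -0.035], [0.005, -0.036, -0.999]]
force: [-0.7, -0.3, 0.4]
gripper_width: -0.0001
grip_force: 0.0
```

Call:
{"method": "jog_arm", "body": {
  "motion": [
    [255,[5,-0.7,0],[0,0,0]],
    [255,[5,-0.7,0],[0,0,0]],
    [255,[5,-0.7,0],[0,0,0]],
    [255,[4,-0.6,0],[0,0,0]],
    [255,[3,-0.4,0],[0,0,0]],
    [255,[0,0,0],[0,0,0]]
  ]
}}

```text
t: 49.15
ee_pos: [0.5547, -0.4337, 0.1259]
eef_rot: [[-0.991, 0.134, -0.006], [0.134, 0.99, -0.038], [0.001, -0.039, -0.999]]
force: [-0.7, -0.3, 0.3]
gripper_width: -0.0001
grip_force: 0.0
```

Call:
{"method": "jog_arm", "body": {
  "motion": [
    [255,[3,-0.4,0],[0,0,0]],
    [255,[3,-0.4,0],[0,0,0]],
    [255,[3,-0.4,0],[0,0,0]],
    [255,[0,0,0],[0,0,0]]
  ]
}}

```text
t: 49.55
ee_pos: [0.5635, -0.4348, 0.1255]
eef_rot: [[-0.991, 0.134, -0.006], [0.134, 0.99, -0.038], [0.001, -0.038, -0.999]]
force: [0.3, 0.8, -0.3]
gripper_width: 0.0002
grip_force: 0.1
```

```bash
python3 tab.py
```

```text
[149.94339623 381.96226415] [146 376] [154 387]
```

Call:
{"method": "jog_arm", "body": {
  "motion": [
    [255,[4,-0.6,-0.5],[0,0,0]],
    [255,[4,-0.6,-0.5],[0,0,0]],
    [255,[4,-0.6,-1],[0,0,0]],
    [255,[0,0,0],[0,0,0]]
  ]
}}

```text
t: 50.0
ee_pos: [0.5758, -0.4366, 0.1234]
eef_rot: [[-0.991, 0.134, -0.006], [0.134, 0.99, -0.038], [0.001, -0.038, -0.999]]
force: [-0.4, -0.0, 0.2]
gripper_width: -0.0001
grip_force: 0.0
```

Call:
{"method": "jog_arm", "body": {
  "motion": [
    [255,[4,-0.6,-1],[0,0,0]],
    [255,[4,-0.6,-1],[0,0,0]],
    [255,[4,-0.6,-1],[0,0,0]],
    [255,[0,0,0],[0,0,0]]
  ]
}}

```text
t: 50.4
ee_pos: [0.5845, -0.4378, 0.1182]
eef_rot: [[-0.991, 0.134, -0.013], [0.134, 0.99, -0.035], [0.008, -0.036, -0.999]]
force: [-14.4, -3.4, -10.0]
gripper_width: 0.0004
grip_force: 6.6
```

```bash
cat > t2.py <<'E'
from h import *
b=r.snapshot("side")[:,:,::-1];h=cv2.cvtColor(b,cv2.COLOR_BGR2HSV)
for nm,lo,hi in(("red",(0,150,60),(5,255,255)),("yel",(18,150,90),(32,255,255))):
    m=cv2.inRange(h,lo,hi);m[230:]=0;m[:,:330]=0;k,L,st,C=cv2.connectedComponentsWithStats(m);print(nm,[(st[i].tolist()) for i in range(1,k) if st[i,4]>10])
E
python3 t2.py
```

```text
red [[370, 152, 11, 7, 29], [330, 183, 23, 14, 160]]
yel [[344, 109, 28, 15, 128]]
```

Call:
{"method": "jog_arm", "body": {
  "motion": [
    [255,[0,0,0],[0,0,0]],
    [255,[0,0,0],[0,0,0]],
    [255,[0,0,0],[0,0,0]],
    [255,[0,0,0],[0,0,0]]
  ]
}}

```text
t: 50.85
ee_pos: [0.5844, -0.4378, 0.1184]
eef_rot: [[-0.991, 0.134, -0.013], [0.135, 0.99, -0.035], [0.008, -0.036, -0.999]]
force: [-14.1, -2.8, -10.6]
gripper_width: 0.0002
grip_force: 6.7
```

```bash
python3 t2.py
```

```text
red [[370, 151, 11, 8, 30], [330, 183, 23, 14, 156]]
yel [[345, 109, 26, 14, 126]]
```

The static force suggests the hand's body, not the fingertip, is leaning on the link or lid pivot. Back off, lean the hand away to -y and push again.

Call:
{"method": "jog_arm", "body": {
  "motion": [
    [255,[-8,1,0],[0,0,0]],
    [255,[-8,0,0],[0,0,0]],
    [255,[-8,-2,2],[0,0,0]],
    [255,[-8,-2,2],[6,0,0]],
    [255,[0,-2,2],[6,0,0]],
    [255,[0,0,0],[6,0,0]],
    [255,[0,0,0],[0,0,0]]
  ]
}}

```text
t: 51.6
ee_pos: [0.5543, -0.4458, 0.1261]
eef_rot: [[-0.991, 0.136, -0.005], [0.13, 0.953, 0.274], [0.042, 0.271, -0.962]]
force: [-0.4, -0.5, -0.9]
gripper_width: 0.0
grip_force: 0.0
```

```bash
python3 t2.py; cat > cc.py <<'E'
from plan import *
s=r.observe();v=(s["ee_pos"]-CC)*1e3;c,q=np.cos(np.deg2rad(CY)),np.sin(np.deg2rad(CY));print("case",(c*v[0]+q*v[1]).round(1),(-q*v[0]+c*v[1]).round(1),v[2].round(1),s["force"].round(1),s["joint_positions"].round(2))
E
python3 cc.py
```

```text
red [[370, 152, 13, 9, 40], [330, 183, 23, 14, 152]]
yel [[359, 122, 27, 16, 158]]
case -30.6 -160.1 126.1 [0.3 1.2 0.4] [-0.84  0.82  1.05  0.18  1.49 -2.31]
```

The bar has moved from (345,109) to (359,122), so the stay is broken and the lid is sinking. Move clear sideways and let it come down.

Call:
{"method": "jog_arm", "body": {
  "motion": [
    [255,[-3,-25,0],[0,0,0]],
    [255,[-3,-25,5],[0,0,0]],
    [255,[0,-20,15],[0,0,0]],
    [255,[0,0,25],[-5,0,0]],
    [255,[0,0,25],[-5,0,0]],
    [255,[0,0,25],[-5,0,0]],
    [255,[0,0,25],[0,0,0]],
    [255,[0,0,0],[0,0,0]]
  ]
}}

```text
t: 52.45
ee_pos: [0.5509, -0.513, 0.2519]
eef_rot: [[-0.991, 0.132, -0.001], [0.132, 0.991, 0.006], [0.002, 0.006, -1.0]]
force: [-0.3, -1.4, 0.0]
gripper_width: -0.0002
grip_force: 0.0
```

Call:
{"method": "jog_arm", "body": {
  "motion": [
    [255,[0,0,0],[0,0,0]],
    [255,[0,0,0],[0,0,0]],
    [255,[0,0,0],[0,0,0]],
    [255,[0,0,0],[0,0,0]],
    [255,[0,0,0],[0,0,0]],
    [255,[0,0,0],[0,0,0]],
    [255,[0,0,0],[0,0,0]],
    [255,[0,0,0],[0,0,0]]
  ]
}}

```text
t: 53.25
ee_pos: [0.5492, -0.5135, 0.2466]
eef_rot: [[-0.991, 0.134, -0.006], [0.134, 0.991, 0.014], [0.008, 0.013, -1.0]]
force: [-0.6, -0.4, 0.4]
gripper_width: -0.0
grip_force: 0.0
```

Call:
{"method": "jog_arm", "body": {
  "motion": [
    [255,[0,0,0],[0,0,0]],
    [255,[0,0,0],[0,0,0]],
    [255,[0,0,0],[0,0,0]],
    [255,[0,0,0],[0,0,0]],
    [255,[0,0,0],[0,0,0]],
    [255,[0,0,0],[0,0,0]],
    [255,[0,0,0],[0,0,0]],
    [255,[0,0,0],[0,0,0]]
  ]
}}

```text
t: 54.05
ee_pos: [0.5492, -0.5135, 0.2466]
eef_rot: [[-0.991, 0.134, -0.006], [0.134, 0.991, 0.014], [0.008, 0.013, -1.0]]
force: [-0.1, -0.2, 0.0]
gripper_width: -0.0002
grip_force: 0.0
```

```bash
python3 t2.py;python3 cc.py
```

```text
red []
yel [[379, 190, 24, 16, 102]]
case -26.1 -228.6 246.6 [ 0.4 -0.  -0.8] [-0.83  0.69  0.95  0.01  1.52 -2.27]
```

The bar is back at its shut position (379,190). Let it settle a little more and check the scoop and the bench.

Call:
{"method": "jog_arm", "body": {
  "motion": [
    [255,[0,0,20],[0,0,0]],
    [255,[0,0,20],[0,0,0]],
    [255,[0,0,20],[0,0,0]],
    [255,[0,0,0],[0,0,0]],
    [255,[0,0,0],[0,0,0]],
    [255,[0,0,0],[0,0,0]],
    [255,[0,0,0],[0,0,0]],
    [255,[0,0,0],[0,0,0]]
  ]
}}

```text
t: 54.9
ee_pos: [0.5491, -0.5133, 0.3059]
eef_rot: [[-0.991, 0.134, -0.007], [0.134, 0.991, 0.015], [0.009, 0.014, -1.0]]
force: [-0.0, -0.0, 0.4]
gripper_width: 0.0004
grip_force: 0.0
```

```bash
python3 t2.py; python3 - <<'E'
from plan import *
S,D=cam("scene"),cam("side");a=r.snapshot("scene")[:,:,::-1];b=r.snapshot("side")[:,:,::-1];o=[];Y=[]
for im,(x0,y0,x1,y1) in((a,(235,205,345,300)),(b,(240,225,350,305))):
    h=cv2.cvtColor(im,cv2.COLOR_BGR2HSV);m=cv2.inRange(h[y0:y1,x0:x1],(6,140,70),(17,255,255));P=np.argwhere(m)[:,::-1].astype('float32')+[x0,y0]
    v=cv2.fitLine(P.astype('float32'),2,0,.01,.01).ravel();q=(P-v[2:])@v[:2];e=[v[2:]+v[:2]*q.min(),v[2:]+v[:2]*q.max()];e.sort(key=lambda u:u[1]);o.append(e)
    print(len(P))
T=[tri((S,o[0][i]),(D,o[1][i])) for i in(0,1)];d=T[1][0]-T[0][0];print([(t[0]*1e3).round(1) for t in T],"elev",np.rad2deg(np.arctan2(-d[2],np.hypot(d[0],d[1]))).round(1))
for n,im in(("scene",a),("side",b)):
    d=cv2.absdiff(cv2.GaussianBlur(cv2.imread(f"pics/{n}0.png"),(5,5),0),cv2.GaussianBlur(np.ascontiguousarray(im),(5,5),0)).max(2);k,L,st,C=cv2.connectedComponentsWithStats((d>60).astype('uint8'))
    print(n,[st[i].tolist() for i in range(1,k) if st[i,4]>25])
    h=cv2.cvtColor(im,cv2.COLOR_BGR2HSV);m=cv2.inRange(h,(0,110,50),(4,255,255));k,L,st,C=cv2.connectedComponentsWithStats(m);print(" red",[st[i].tolist() for i in range(1,k) if st[i,4]>12])
E
```

```text
red []
yel [[379, 190, 24, 16, 103]]
340
220
[array([455.9,  26.1, 126. ]), array([562.2,  25.1,  22.6])] elev 44.2
scene [[250, 0, 12, 4, 40], [323, 0, 12, 18, 46], [173, 5, 7, 11, 44], [179, 23, 33, 69, 1055], [277, 25, 35, 56, 1105], [344, 33, 9, 14, 26], [407, 58, 29, 55, 540], [369, 110, 46, 81, 2261], [481, 111, 8, 27, 67], [397, 115, 53, 38, 785], [446, 116, 34, 45, 691], [281, 149, 11, 10, 38], [417, 151, 30, 27, 192], [444, 164, 12, 5, 36], [278, 166, 13, 8, 35], [467, 167, 14, 18, 168], [422, 174, 42, 25, 755], [317, 190, 26, 21, 114], [297, 197, 13, 7, 69], [262, 200, 18, 30, 142], [182, 203, 15, 16, 73], [260, 204, 6, 11, 26], [405, 205, 8, 9, 47], [280, 209, 7, 9, 26], [280, 213, 20, 24, 104], [306, 214, 19, 27, 89], [380, 215, 31, 26, 303], [278, 218, 39, 48, 182], [344, 224, 19, 22, 135], [360, 232, 21, 13, 89], [433, 233, 32, 26, 509], [300, 249, 60, 35, 624], [357, 248, 11, 16, 67], [366, 253, 35, 18, 236], [449, 257, 14, 10, 79], [255, 263, 12, 14, 99], [412, 263, 28, 13, 167], [318, 323, 26, 31, 361]]
 red [[353, 247, 18, 28, 198], [130, 333, 139, 147, 3688]]
side [[548, 0, 73, 21, 1104], [405, 5, 5, 9, 32], [402, 19, 15, 67, 423], [550, 18, 42, 114, 1643], [421, 49, 63, 139, 2535], [416, 93, 13, 33, 332], [478, 107, 23, 77, 890], [423, 175, 75, 40, 1402], [440, 195, 77, 87, 3042], [410, 199, 12, 45, 177], [509, 199, 21, 13, 215], [533, 215, 28, 48, 664], [393, 216, 46, 91, 1751], [362, 221, 22, 11, 120], [301, 225, 99, 44, 1338], [286, 236, 47, 30, 288], [269, 250, 17, 10, 93], [279, 285, 95, 68, 1610], [484, 284, 22, 25, 285], [512, 286, 3, 12, 28], [611, 287, 29, 22, 356], [367, 293, 102, 55, 2881], [200, 301, 9, 12, 76], [176, 304, 22, 18, 211], [467, 313, 16, 8, 80], [474, 330, 21, 9, 130], [374, 367, 116, 48, 2688], [365, 377, 15, 17, 112], [382, 412, 18, 7, 68]]
 red [[124, 228, 36, 18, 173], [6, 251, 155, 80, 2074], [319, 310, 47, 12, 507]]
```

```bash
python3 -c "
from rig import r
print(r.hand_in())"
```

```text
the job is handed in; nothing more can be done
None
```

The job is handed in at about 55 s of the 210 s, with no verdict returned: my last pictures show no ball outside the case, the lid shut and the scoop standing on its blade on the mat. While the stay was being broken, the hand's body, not just a fingertip, rested on the stay or lid at up to about 18 N (limit 40 N) before I backed it off.

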